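# Load lipped covers on edge into a bail-arm crate and stack the tray on it

### The arm

A 6-joint arm with a two-finger parallel gripper is mounted at the origin on a cart in front of the work surface, level with it; the furniture and walls round the work are solid. World frame = base frame: x ahead of the robot, y to its left, z up, the work surface at z = 0. Lengths are in mm, angles in rad, forces in N, time in s.
With the tool pointing down it reaches from about 375 to 900 mm from the base axis. Payload 3.1 kg.
Tool frame: the origin (TCP) lies midway between the tips of the shut fingers; the grasp point (between the pads) lies 19 mm behind it (r.grip_point_offset is the distance from the TCP to the grasp point, in mm); z points along the fingers, y is the line along which they close (so a half turn about z gives the same grasp; the last joint's range is limited). The gripper opens to 87 mm and grips with 3 to 60 N. Pads are 19 mm wide; open, the fingers measure 117 mm over their backs; the gripper's body (75 mm by 190 mm) begins 51 mm behind the grasp point.
Start: joints at [-1.31, 0.527, 1.433, -0, 1.181, -0.178], TCP at [266.118, -565.489, 222.548] pointing down, gripper open.
Joint ranges: [-3.08, 3.08], [-0.75, 2.2], [0.22, 2.44], [-1.43, 4.57], [0, 2.65], [-2.85, 2.85]. Speed limits (rad/s): [2.79, 2.79, 3.14, 3.14, 3.14, 3.14].

### API

Orientations are given as a rotation vector (axis times angle).
In Python, from station import r gives the robot as it stands. The module is installed in compiled form; this text tells all that it offers.
- The arm moves only by the shell command python3 -m crank 'ROWS' [FORCE]. ROWS is JSON, a list of rows, each a list of 7 numbers: the opening, from -1 (shut) to 1 (fully open), then the shift along the world's x, y, z in m, then the turn, a rotation vector about the world's x, y, z in rad. A call has 1 to 8 rows; each row shifts and turns the commanded pose from where the row before left it; what a row does not reach is not made up. A row lasts 1/8 s, in which the tool goes at most 62.5 mm and 10.7 degrees, less where a joint would pass 70% of its speed; a pose out of reach is approached as far as the arm can. A call with a gripper value outside its range is refused whole. The fingers move at their own pace and stop on an object; FORCE is the grip in N (left out, the last holds). Time passes only in rows, so rows that do not move let the fingers close. It gives the time, the measured TCP pose, the force, the opening and the grip force at its end, in the units of the state.
- r.sense(): the state, without advancing time (a new reading comes with each control period).
- r.grab_frame(name): name is "side" or "top"; returns the picture (384x512x3 uint8, red, green, blue); there is no depth.
- r.camera_model(name): a dict with "intrinsics" (3x3 intrinsics, pixels), "R" (3x3) and "t" (3): a world point X has camera coordinates R X + t. Camera axes: x right, y down, z forward; pixel columns grow to the right and rows downward; lengths in mm; the calibration is good to about 2 mm. A picture is of the moment at which its call begins. camera_model takes no time and is no camera call.
- r.hand_in(): hands the job in; it is judged then, once.
The state is a dict: "clock": time; "joint_pos": joint angles; "qvel": joint speeds; "joint_efforts": joint torques, N m; "eef_pos": TCP position; "eef_rot": TCP orientation; "wrist_force": force on the tool from outside, world axes, zero at the start; "ft_torque": the same for the moment, N m; "opening": opening from 0.0 (shut) to 1.0 (fully open); "finger_force": force on a finger pad.
Only numpy, scipy, OpenCV 4.12 (cv2) and the standard library are available. Lean on these libraries where they do the work, as an engineer would, in place of code of your own. Each camera call takes 0.05 s, during which the arm holds its last target. There are 200 camera calls.

### The job

Swing both bail arms of the crate fully out, then slide each flat cover on the bench up to the steel fence and push on its lip so that it tips up and stands on its plain edge against the fence; do not carry a cover while it lies flat. Then lift each cover upright into the crate, one to a slot, lip up. When every cover that is here is in, swing both bail arms back in over the crate and set the tray squarely on the two bars, centred, its carrying bar running across them. Do not knock over the oil bottle.

Things in the scene. Friction and masses are not known exactly. Their poses are not given: they have to be found in the camera images.
- cover0_c (a point): Middle of a cover's plate (half thickness, length and width). +x points from the plain edge to the lip edge (lip at x +28 to +36 mm), y along the lip, z out of the plate on the lip's side. Stood on its plain edge: +x up, this point 36 mm up, lip overhanging to z +22 mm; it can then be gripped from above across plate and lip, 26 mm wide (z -4 to +22 mm), at x = +32 mm.
- cover1_c (a point): Middle of a cover's plate (half thickness, length and width). +x points from the plain edge to the lip edge (lip at x +28 to +36 mm), y along the lip, z out of the plate on the lip's side. Stood on its plain edge: +x up, this point 36 mm up, lip overhanging to z +22 mm; it can then be gripped from above across plate and lip, 26 mm wide (z -4 to +22 mm), at x = +32 mm.
- cover2_c (a point): Middle of a cover's plate (half thickness, length and width). +x points from the plain edge to the lip edge (lip at x +28 to +36 mm), y along the lip, z out of the plate on the lip's side. Stood on its plain edge: +x up, this point 36 mm up, lip overhanging to z +22 mm; it can then be gripped from above across plate and lip, 26 mm wide (z -4 to +22 mm), at x = +32 mm.
- cover0: Aluminium cover, one of 2 or 3 alike (an absent one reads None): plate 72 (x) x 84 (y) x 8 mm with a lip 8 mm thick along its +x edge, rising to 26 mm above the underside. 0.15 to 0.25 kg. Starts lying with the lip up. Origin in the middle of the plate's underside; axes as its point's.
- cover1: Aluminium cover, one of 2 or 3 alike (an absent one reads None): plate 72 (x) x 84 (y) x 8 mm with a lip 8 mm thick along its +x edge, rising to 26 mm above the underside. 0.15 to 0.25 kg. Starts lying with the lip up. Origin in the middle of the plate's underside; axes as its point's.
- cover2: Aluminium cover, one of 2 or 3 alike (an absent one reads None): plate 72 (x) x 84 (y) x 8 mm with a lip 8 mm thick along its +x edge, rising to 26 mm above the underside. 0.15 to 0.25 kg. Starts lying with the lip up. Origin in the middle of the plate's underside; axes as its point's.
- fence: Fixed steel angle-iron fence on the bench, upright part 130 mm long, 40 mm high, 12 mm thick, with a foot behind it. Origin on the bench at the middle of the foot of its working face; +x points into the fence (away from the working side), y along it, z up. Behind the upright part (x over 12 mm) nothing is higher than 30 mm.
- crate: Fixed grey crate 112 (x) x 152 (y) mm, walls 4 thick, 50 high, corner stakes to 104. Origin on the bench under its centre, z up; inner floor 4 mm up, 104 mm inside along x. Three slots along x at y = -54, 0, +54 mm, 15.6 mm wide between ribs 42 mm high: a cover stands in one centred, 84 mm edge along x, lip to +y or -y; with all lips to one side 28 mm stay free between covers.
- bail_near (a joint): Bail arm on the crate's -x side: U of 8 mm round bar on a hinge along crate y at x = -50, z = 98 mm; arms 30 mm, crossbar 170 mm along y. 0 = in (level over the crate, bar at x = -20, z = 98 mm); 1.57 = straight up; 2.5 = fully out (leaning outward on its stop, bar at x = -74, z = 116 mm). Swings freely and falls to the side it leans to.
- bail_far (a joint): The mirror image on the crate's +x side: axis at x = +50 mm, z = 98 mm; crossbar at x = +20 mm when in (0), x = +74 mm, z = 116 mm when fully out (2.5).
- bail_near_bar (a point): Middle of the near bail arm's crossbar (on the bar's centre line).
- bail_far_bar (a point): Middle of the far bail arm's crossbar (on the bar's centre line).
- tray_grip (a point): Middle of the tray's carrying bar, 54 mm above the tray's underside. The bar runs along the tray's x over its middle, 10 mm thick (y), 20 mm deep, its top 64 mm above the underside.
- tray: Loose grey open tray 100 (x) x 76 (y) mm, walls 30 mm high, 0.25 kg, with a carrying bar along x. Origin under its centre, z up. On the crate its x lies along the crate's x (either way round), its underside on the two bars, 102 mm above the bench.
- oil: Bystander: small oil bottle with a pointed cap, 42 mm across, 126 mm high, at the back; origin under its centre.

How it is judged (in metres and radians):
On the way, in this order (a step that is already met when the one before it is completed fails the run):
1. both bail arms are swung out (value of joint each of bail_near, bail_far above 2.2 rad), for 0.2 s.
2. a cover stands upright against the fence, let go (((angle between cover0's own x axis and vertical below 0.26 rad and x of cover0_c in the frame of fence between -0.02 and 0.004 m and y of cover0_c in the frame of fence between -0.06 and 0.06 m and height (world z) of cover0_c below 0.045 m and contact force between cover0 and the fingers below 0.1 N and linear speed of cover0 below 0.05 m/s) or (angle between cover1's own x axis and vertical below 0.26 rad and x of cover1_c in the frame of fence between -0.02 and 0.004 m and y of cover1_c in the frame of fence between -0.06 and 0.06 m and height (world z) of cover1_c below 0.045 m and contact force between cover1 and the fingers below 0.1 N and linear speed of cover1 below 0.05 m/s) or (angle between cover2's own x axis and vertical below 0.26 rad and x of cover2_c in the frame of fence between -0.02 and 0.004 m and y of cover2_c in the frame of fence between -0.06 and 0.06 m and height (world z) of cover2_c below 0.045 m and contact force between cover2 and the fingers below 0.1 N and linear speed of cover2 below 0.05 m/s))), for 0.2 s.
3. every cover stands upright in a slot of the crate, with the bail arms out (all of step 1 and angle between each of cover0, cover1, cover2's own x axis and vertical below 0.26 rad and x of cover0_c in the frame of crate between -0.012 and 0.012 m and z of cover0_c in the frame of crate between 0.03 and 0.05 m and (y of cover0_c in the frame of crate between -0.066 and -0.042 m or y of cover0_c in the frame of crate between -0.012 and 0.012 m or y of cover0_c in the frame of crate between 0.042 and 0.066 m) and x of cover1_c in the frame of crate between -0.012 and 0.012 m and z of cover1_c in the frame of crate between 0.03 and 0.05 m and (y of cover1_c in the frame of crate between -0.066 and -0.042 m or y of cover1_c in the frame of crate between -0.012 and 0.012 m or y of cover1_c in the frame of crate between 0.042 and 0.066 m) and x of cover2_c in the frame of crate between -0.012 and 0.012 m and z of cover2_c in the frame of crate between 0.03 and 0.05 m and (y of cover2_c in the frame of crate between -0.066 and -0.042 m or y of cover2_c in the frame of crate between -0.012 and 0.012 m or y of cover2_c in the frame of crate between 0.042 and 0.066 m)), for 0.3 s.
4. both bail arms are swung in (value of joint each of bail_near, bail_far below 0.15 rad), for 0.2 s.
At the end, for the whole second after the job is handed in: Every cover present stands lip up in a crate slot (15 deg, 12 mm); both bail arms are in (under 0.15 rad); the tray rests level on both bars within 20 mm (crate x) and 30 mm (crate y) of the centre, square within 15 deg; all at rest (all of step 4 and angle between each of cover0, cover1, cover2's own x axis and vertical below 0.26 rad and x of cover0_c in the frame of crate between -0.012 and 0.012 m and z of cover0_c in the frame of crate between 0.03 and 0.05 m and (y of cover0_c in the frame of crate between -0.066 and -0.042 m or y of cover0_c in the frame of crate between -0.012 and 0.012 m or y of cover0_c in the frame of crate between 0.042 and 0.066 m) and x of cover1_c in the frame of crate between -0.012 and 0.012 m and z of cover1_c in the frame of crate between 0.03 and 0.05 m and (y of cover1_c in the frame of crate between -0.066 and -0.042 m or y of cover1_c in the frame of crate between -0.012 and 0.012 m or y of cover1_c in the frame of crate between 0.042 and 0.066 m) and x of cover2_c in the frame of crate between -0.012 and 0.012 m and z of cover2_c in the frame of crate between 0.03 and 0.05 m and (y of cover2_c in the frame of crate between -0.066 and -0.042 m or y of cover2_c in the frame of crate between -0.012 and 0.012 m or y of cover2_c in the frame of crate between 0.042 and 0.066 m) and x of tray in the frame of crate between -0.02 and 0.02 m and y of tray in the frame of crate between -0.03 and 0.03 m and z of tray in the frame of crate between 0.096 and 0.11 m and angle between tray's own z axis and vertical below 0.12 rad and angle between the x axis of tray and the x axis of crate, either way round below 0.26 rad and linear speed of each of tray, cover0, cover1, cover2 below 0.02 m/s); the robot touches nothing.
It fails at once if a cover is carried while it lies flat (more than 60 mm up and over 60 degrees from upright) (angle between cover0's own x axis and vertical above 1.05 rad and height (world z) of cover0_c above 0.06 m).
It fails at once if a cover is carried while it lies flat (more than 60 mm up and over 60 degrees from upright) (angle between cover1's own x axis and vertical above 1.05 rad and height (world z) of cover1_c above 0.06 m).
It fails at once if a cover is carried while it lies flat (more than 60 mm up and over 60 degrees from upright) (angle between cover2's own x axis and vertical above 1.05 rad and height (world z) of cover2_c above 0.06 m).
It fails at once if the oil bottle is knocked over (angle between oil's own z axis and vertical above 0.7 rad).
Of cover0, cover1, cover2 only 2 to 3 are there at a start; the rules pass over those that are not, and their reading is None.
At some moment in a run one of tray, cover0, cover1, cover2 may be knocked a few centimetres aside while the robot is not near it.
It also fails if it takes over 210 s, if anything falls off the work surface, if the arm or the gripper's body presses on something with over 40 N, if the wrist force passes 120 N, or if a joint passes its speed limit or range.

## Working session

There is one attempt and no reset: what is moved stays moved. The work goes in short steps, Python scripts to look and compute and a shell command to move; the robot and the scene stay as the last step left them, time stands still between calls to the robot, and variables do not carry over. Pictures are saved under pics/ and viewed, at most 14 in all, crops included, and the job is handed in when it is done.

```bash
mkdir -p pics
cat > h.py <<'E'
import numpy as np,cv2
from station import r
def cam(n):
    c=r.camera_model(n);return np.array(c["intrinsics"]),np.array(c["R"]),np.array(c["t"]).ravel()
def proj(n,P):
    K,R,t=cam(n);p=(np.atleast_2d(P)@R.T+t)@K.T;return p[:,:2]/p[:,2:]
def w(n,uv,z):
    K,R,t=cam(n);uv=np.atleast_2d(uv).astype(float);z=np.broadcast_to(z,len(uv))
    d=np.c_[uv,np.ones(len(uv))]@np.linalg.inv(K).T@R;C=-R.T@t
    return C+d*((z-C[2])/d[:,2])[:,None]
def snap(n,f,box=None,s=1):
    im=r.grab_frame(n)[:,:,::-1].copy()
    if box: x0,y0,x1,y1=box;im=im[y0:y1,x0:x1]
    if s!=1: im=cv2.resize(im,None,fx=s,fy=s,interpolation=cv2.INTER_CUBIC)
    cv2.imwrite('pics/'+f,im)
E
python3 - <<'E'
from h import *
snap('top','a.png',s=1.5);snap('side','b.png',s=1.5)
for n in('top','side'):
    K,R,t=cam(n);print(K,R,-R.T@t)
s=r.sense();print(s['clock'],s['eef_pos'],s['eef_rot'],r.grip_point_offset)
E
```

```text
[[371.57117689   0.         251.81697768]
 [  0.         371.57117689 191.64738603]
 [  0.           0.           1.        ]] [[ 0.02869759 -0.99951971 -0.01169601]
 [-0.99856807 -0.02813787 -0.0454981 ]
 [ 0.04514715  0.01298495 -0.99889595]] [522.42687579  82.2345464  947.81232367]
[[405.27283827   0.         258.76568572]
 [  0.         405.27283827 195.13901142]
 [  0.           0.           1.        ]] [[-0.99872224 -0.04885333  0.01293217]
 [-0.0324393   0.42351807 -0.90530665]
 [ 0.03875023 -0.9045694  -0.42456168]] [ 535.68269283 1107.18721792  569.05189844]
0.1 [ 265.93273682 -564.84528947  221.65463319] [-3.06397568e+00 -6.84827047e-01  1.73822019e-04] 18.700000000000003
```

View pics/a.png

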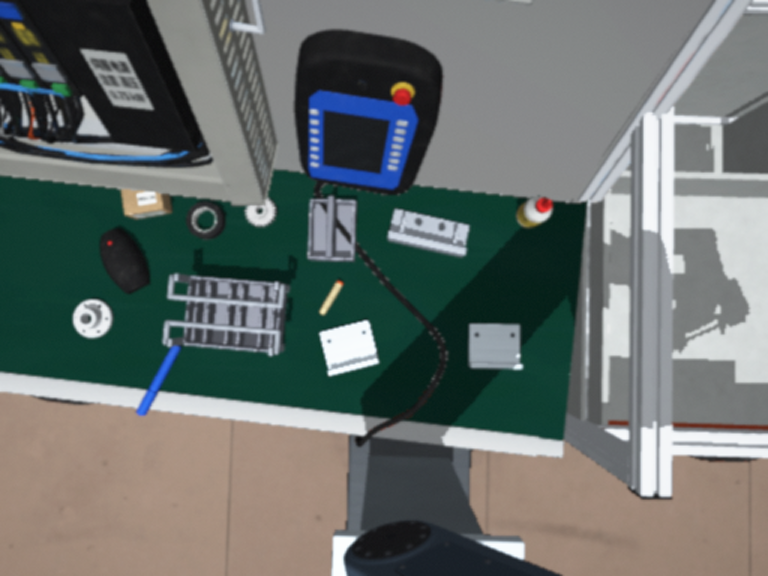

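View pics/b.png

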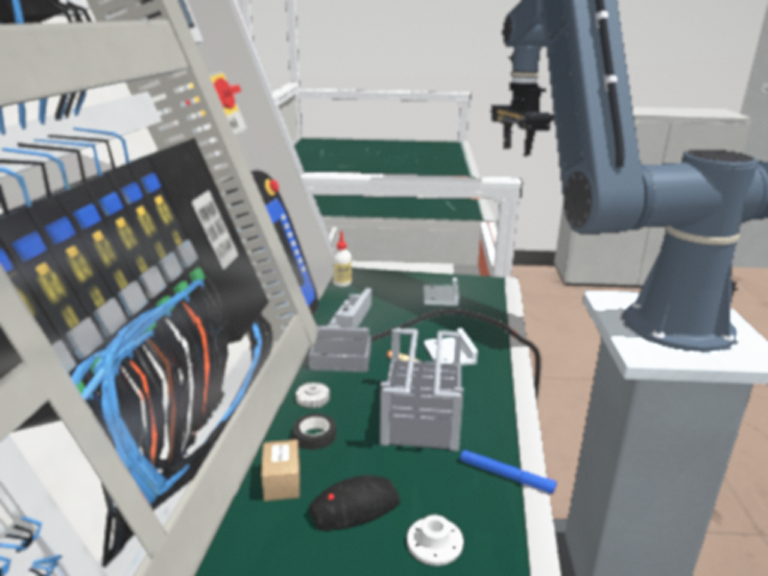

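Top view (1.5x scale): covers at about (349,347) and (495,346), fence (428,232), tray (332,228), crate (228,315) with its bails in, and the oil bottle (535,212). I see only two covers. I'll zoom in to measure.

Run:
```python
from h import *
snap('top','c.png',(105,118,361,268),3.1)
```

```text
(no output)
```

View pics/c.png

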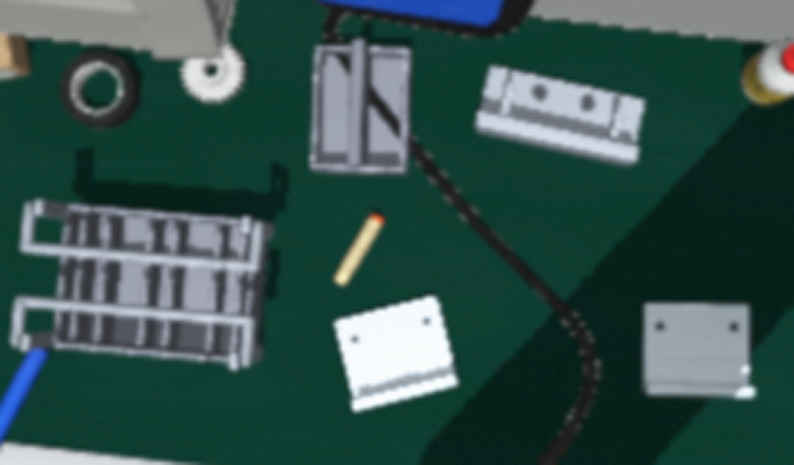

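```bash
cat >> h.py <<'E'
def fit(n,model,uv,x0):
    # planar pose (x,y,yaw) of model points (mm) from pixels
    from scipy.optimize import least_squares
    m=np.array(model,float)
    def P(p):
        c,s=np.cos(p[2]),np.sin(p[2]);return m@np.array([[c,s,0],[-s,c,0],[0,0,1]])+[p[0],p[1],0]
    q=least_squares(lambda p:(proj(n,P(p))-uv).ravel(),x0,loss='soft_l1',x_scale=[10,10,.1])
    return q.x,np.abs(q.fun).max()
E
python3 - <<'E'
from h import *
f=lambda l:np.array(l)/3.1+[105,118]
# cover pts: plain edge corners (-36,±42,8), lip top outer (36,±42,26)
cm=[[-36,42,8],[-36,-42,8],[36,-42,26],[36,42,26]]
# cover x = -world x => yaw ~pi; image left=+y world
print('A',fit('top',cm,f([(437,297),(334,321),(354,411),(457,384)]),[450,100,np.pi]))
print('B',fit('top',cm,f([(750,303),(643,303),(646,394),(755,396)]),[450,-100,np.pi]))
print(w('top',f([(750,303),(643,303),(437,297),(334,321)]),8),w('top',f([(646,394),(755,396),(354,411),(457,384)]),26))
print('fence top',w('top',f([(478,128),(637,162),(480,115),(640,147)]),[30,30,40,40]))
bm=[[-20,85,98],[-20,-85,98],[20,85,98],[20,-85,98]]
print('crate',fit('top',bm,f([(16,302),(250,323),(25,247),(257,264)]),[500,300,0]))
tm=[[50,38,30],[50,-38,30],[-50,38,30],[-50,-38,30]]
print('tray',fit('top',tm,f([(315,46),(411,46),(312,169),(408,172)]),[600,100,0]))
E
```

```text
A (array([462.84493755, 139.56041311,   3.41374126]), np.float64(0.4932834721508925))
B (array([ 473.41405512, -103.79310115,    3.15933964]), np.float64(0.5985026448083772))
[[ 510.96145027 -146.63602065    8.        ]
 [ 508.4530694   -59.95061884    8.        ]
 [ 508.48551276  107.61208033    8.        ]
 [ 486.54800075  190.95039677    8.        ]] [[ 436.65040915  -61.14177002   26.        ]
 [ 437.6486032  -147.46545908   26.        ]
 [ 416.26610951  170.53626372   26.        ]
 [ 440.08523768   89.1695186    26.        ]]
fence top [[644.78810135  78.16954741  30.        ]
 [620.96480051 -49.45079322  30.        ]
 [653.84608517  76.91775545  40.        ]
 [631.8478407  -50.12495033  40.        ]]
crate (array([ 5.13032473e+02,  3.27196831e+02, -5.38094903e-02]), np.float64(1.4405037328170351))
tray (array([6.58285888e+02, 1.72046421e+02, 9.43836916e-03]), np.float64(0.3526805423906012))
```

```bash
cat >> h.py <<'E'
def dots(im,uv,box,s,col):
    for u in uv:
        q=((u-np.array(box[:2])+.5)*s).astype(int);cv2.circle(im,tuple(int(v) for v in q),2,col,-1)
E
python3 - <<'E'
from h import *
im=r.grab_frame('top')[:,:,::-1].copy();out=[]
def pl(m,x,y,a):
    c,s=np.cos(a),np.sin(a);return np.array(m,float)@np.array([[c,s,0],[-s,c,0],[0,0,1]])+[x,y,0]
def line(a,b,n=9):return [np.array(a)+(np.array(b)-a)*i/(n-1) for i in range(n)]
b1=(255,130,319,178);b2=(108,176,196,240)
s=7;A=cv2.resize(im[b1[1]:b1[3],b1[0]:b1[2]],None,fx=6,fy=6,interpolation=cv2.INTER_CUBIC)
for z,col in((0,(0,0,255)),(40,(0,255,255))):
    dots(A,proj('top',pl(line([0,65,z],[0,-65,z]),632,14,-.184)),b1,6,col)
B=cv2.resize(im[b2[1]:b2[3],b2[0]:b2[2]],None,fx=4.5,fy=4.5,interpolation=cv2.INTER_CUBIC)
P=513,327,-.054
for x in(-20,20):dots(B,proj('top',pl(line([x,85,98],[x,-85,98]),*P)),b2,4.5,(0,0,255))
for a,b in(((-56,-76,50),(-56,76,50)),((56,-76,50),(56,76,50)),((56,-76,50),(-56,-76,50)),((56,76,50),(-56,76,50))):dots(B,proj('top',pl(line(a,b),*P)),b2,4.5,(0,255,255))
H=max(A.shape[0],B.shape[0]);pad=lambda I:cv2.copyMakeBorder(I,0,H-I.shape[0],0,0,cv2.BORDER_CONSTANT)
cv2.imwrite('pics/d.png',np.hstack([pad(A),pad(B)]))
E
```

```text
(no output)
```

View pics/d.png

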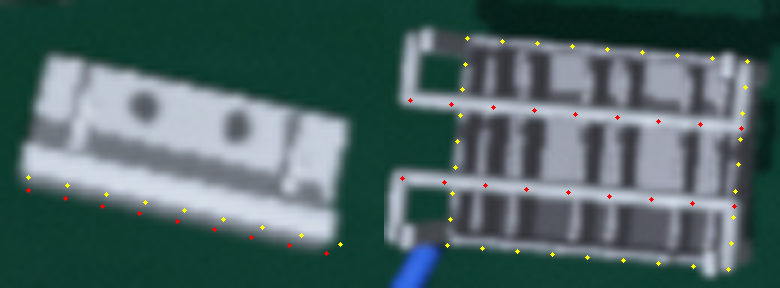

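Fence face centre is refined to about (636, 17) with yaw -0.177. The crate fit (513, 327, yaw -0.054) overlays well. First I go above the near bail bar with the fingers closing along crate x.

```bash
R='x'; python3 -m crank '[[-0.3,0.0142,0.0558,0,0,0,0.0675],[-0.3,0.0142,0.0558,0,0,0,0.0675],[-0.3,0.0142,0.0558,0,0,0,0.0675],[-0.3,0.0142,0.0558,0,0,0,0.0675],[-0.3,0.0142,0.0558,0,0,0,0.0675],[-0.3,0.0142,0.0558,0,0,0,0.0675],[-0.3,0.0142,0.0558,0,0,0,0.0675],[-0.3,0.0142,0.0558,0,0,0,0.0675]]' 8
python3 -m crank '[[-0.3,0.0142,0.0558,0,0,0,0.0675],[-0.3,0.0142,0.0558,0,0,0,0.0675],[-0.3,0.0142,0.0558,0,0,0,0.0675],[-0.3,0.0142,0.0558,0,0,0,0.0675],[-0.3,0.0142,0.0558,0,0,0,0.0675],[-0.3,0.0142,0.0558,0,0,0,0.0675],[-0.3,0.0142,0.0558,0,0,0,0.0675],[-0.3,0.0142,0.0558,0,0,0,0.0675]]' 8
cat >> h.py <<'E'
def st():
    from scipy.spatial.transform import Rotation as Ro
    s=r.sense();M=Ro.from_rotvec(s['eef_rot']).as_matrix();y=M[:,1]
    print('t%.2f'%s['clock'],'tcp',np.round(s['eef_pos'],1),'close-dir %.3f'%np.arctan2(y[1],y[0]),'z',np.round(M[:,2],3),'q6 %.2f'%s['joint_pos'][5],'F',np.round(s['wrist_force'],1),'op %.3f ff'%s['opening'],np.round(s['finger_force'],1))
E
python3 -c "
from h import *
st()"
```

```text
clock: 1.2
eef_pos: [380.0, -117.5, 222.7]
eef_rot: [2.77, 1.48, 0.001]
wrist_force: [0.5, -0.5, 0.7]
opening: 0.355
finger_force: 0.0
clock: 2.2
eef_pos: [493.5, 329.3, 222.4]
eef_rot: [2.274, 2.167, -0.0]
wrist_force: [1.0, -0.3, 0.4]
opening: 0.349
finger_force: 0.0
t2.20 tcp [493.5 329.3 222.4] close-dir -0.048 z [ 0. -0. -1.] q6 0.45 F [ 1.  -0.3  0.4] op 0.349 ff 0.0
```

```bash
python3 -m crank '[[-0.3,0,0,-0.05,0,0,0],[-0.3,0,0,-0.05,0,0,0],[-0.3,0,0,-0.034,0,0,0],[-0.3,0,0,0,0,0,0],[-1,0,0,0,0,0,0],[-1,0,0,0,0,0,0],[-1,0,0,0,0,0,0],[-1,0,0,0,0,0,0]]' 8
python3 -m crank '[[-1,-0.0024,0,0.0117,0,0,0],[-1,-0.0067,0,0.0098,0,0,0],[-1,-0.010,0,0.0065,0,0,0],[-1,-0.0118,0.001,0.002,0,0,0],[-1,-0.0116,0.001,-0.0027,0,0,0],[-1,-0.0096,0,-0.007,0,0,0],[-1,0,0,0,0,0,0]]'
```

```text
clock: 3.2
eef_pos: [494.5, 327.7, 90.0]
eef_rot: [2.276, 2.163, 0.005]
wrist_force: [0.1, -1.0, 5.3]
opening: 0.086
finger_force: 8.0
clock: 4.08
eef_pos: [440.5, 330.1, 108.9]
eef_rot: [-2.277, -2.163, -0.001]
wrist_force: [-0.6, 4.5, 2.6]
opening: 0.087
finger_force: 8.0
```

```bash
python3 -m crank '[[-0.3,0,0,0,0,0,0],[-0.3,0,0,0,0,0,0],[-0.3,0,0,0.05,0,0,0],[-0.3,0.02,0,0.03,0,0,0],[-0.3,0.04,-0.002,0,0,0,0],[-0.3,0.034,-0.002,0,0,0,0],[-0.3,0,0,-0.05,0,0,0],[-0.3,0,0,-0.05,0,0,0]]' 8
python3 -m crank '[[-0.3,0,0,0,0,0,0],[-1,0,0,0,0,0,0],[-1,0,0,0,0,0,0],[-1,0,0,0,0,0,0],[-1,0,0,0,0,0,0]]' 8
python3 -c "
from h import *
st();snap('side','e.png',(220,200,330,310),4)"
```

```text
clock: 5.08
eef_pos: [535.6, 324.4, 87.6]
eef_rot: [2.278, 2.163, -0.001]
wrist_force: [-0.1, 0.1, -1.0]
opening: 0.354
finger_force: 0.0
clock: 5.7
eef_pos: [534.5, 325.8, 90.7]
eef_rot: [-2.277, -2.163, -0.0]
wrist_force: [-4.3, -0.1, 6.6]
opening: 0.084
finger_force: 8.0
t5.70 tcp [534.5 325.8  90.7] close-dir -0.051 z [-0.     0.001 -1.   ] q6 0.42 F [-4.3 -0.1  6.6] op 0.084 ff 8.0
```

View pics/e.png

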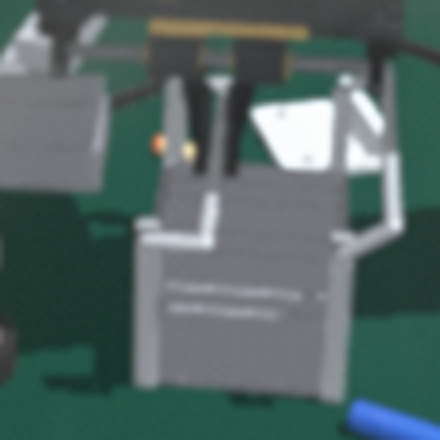

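The near bail is leaning out (right of picture, about (400,230)), and the fingers hold the far bar at about (215,170). I'll swing the far one out, then go over cover A.

```bash
python3 -m crank '[[-1,0.0024,0,0.0117,0,0,0],[-1,0.0067,0,0.0098,0,0,0],[-1,0.010,0,0.0065,0,0,0],[-1,0.0118,-0.001,0.002,0,0,0],[-1,0.0116,-0.001,-0.0027,0,0,0],[-1,0.0096,0,-0.007,0,0,0],[-0.3,0,0,0,0,0,0],[-0.3,0,0,0,0,0,0]]'
python3 -m crank '[[-0.3,0,0,0.05,0,0,0],[-0.3,-0.03,-0.01,0.05,0,0,0],[-0.3,-0.03,-0.03,0,0,0,0],[-0.3,-0.03,-0.05,0,0,0,0.08],[-0.3,-0.03,-0.05,0,0,0,0.08],[-0.3,-0.03,-0.05,0,0,0,0.08],[-0.3,0,0,0,0,0,0.08]]'
python3 - <<'E'
from h import *
st();snap('top','f.png',(105,118,361,268),3.1)
E
```

```text
clock: 6.75
eef_pos: [587.8, 323.2, 108.5]
eef_rot: [2.277, 2.164, 0.001]
wrist_force: [0.1, -0.2, -0.9]
opening: 0.235
finger_force: 0.0
clock: 7.62
eef_pos: [434.3, 130.8, 209.1]
eef_rot: [-1.904, -2.497, 0.004]
wrist_force: [-0.5, 0.5, -0.2]
opening: 0.348
finger_force: 0.0
t7.62 tcp [434.3 130.8 209.1] close-dir 0.268 z [-0.002 -0.001 -1.   ] q6 -0.22 F [-0.5  0.5 -0.2] op 0.348 ff 0.0
```

View pics/f.png

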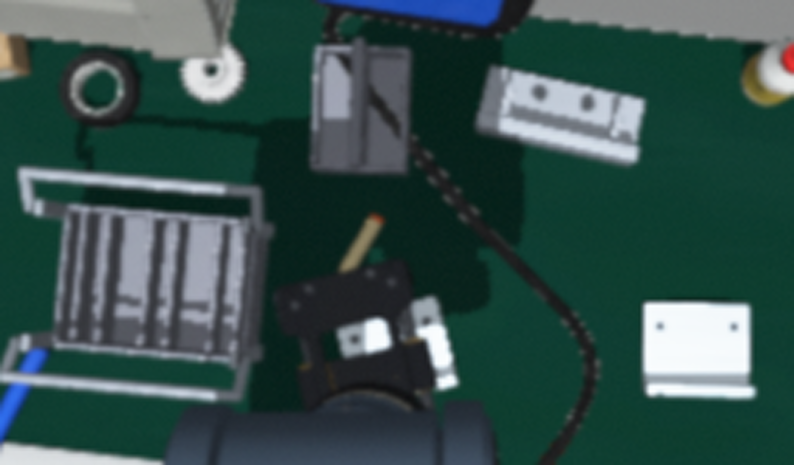

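Both bails are out: the bars sit at about (140,180) and (120,385), outside the crate. The covers have not moved. I'll descend on cover A's lip and grip it for dragging.

```bash
python3 -m crank '[[-0.3,-0.002,0,-0.05,0,0,0],[-0.3,0,0,-0.05,0,0,0],[-0.3,0,0,-0.05,0,0,0],[-0.3,0,0,-0.03,0,0,0],[-0.3,0,0,-0.017,0,0,0],[-1,0,0,0,0,0,0],[-1,0,0,0,0,0,0],[-1,0,0,0,0,0,0]]' 20
python3 -c "
from h import *
st()"
```

```text
clock: 8.68
eef_pos: [435.8, 133.5, 13.0]
eef_rot: [1.903, 2.499, 0.001]
wrist_force: [-0.5, -0.1, -0.3]
opening: 0.093
finger_force: 0.3
t8.68 tcp [435.8 133.5  13. ] close-dir 0.269 z [ 0.002  0.    -1.   ] q6 -0.22 F [-0.5 -0.1 -0.3] op 0.093 ff 0.3
```

```bash
python3 -m crank '[[-1,0,0,0,0,0,0],[-1,0.008,-0.006,0,0,0,-0.02],[-1,0.018,-0.015,0,0,0,-0.071],[-1,0.018,-0.015,0,0,0,-0.071],[-1,0.018,-0.015,0,0,0,-0.071],[-1,0.018,-0.015,0,0,0,-0.071],[-1,0.018,-0.015,0,0,0,-0.071],[-1,0.018,-0.015,0,0,0,-0.071]]' 20
python3 - <<'E'
from h import *
st();snap('top','g.png',(225,118,345,218),6)
E
```

```text
clock: 9.68
eef_pos: [550.6, 37.4, 13.0]
eef_rot: [-2.41, -2.012, 0.002]
wrist_force: [-1.7, 1.8, 3.8]
opening: 0.089
finger_force: 20.0
t9.68 tcp [550.6  37.4  13. ] close-dir -0.180 z [-0.002  0.001 -1.   ] q6 0.04 F [-1.7  1.8  3.8] op 0.089 ff 20.0
```

View pics/g.png

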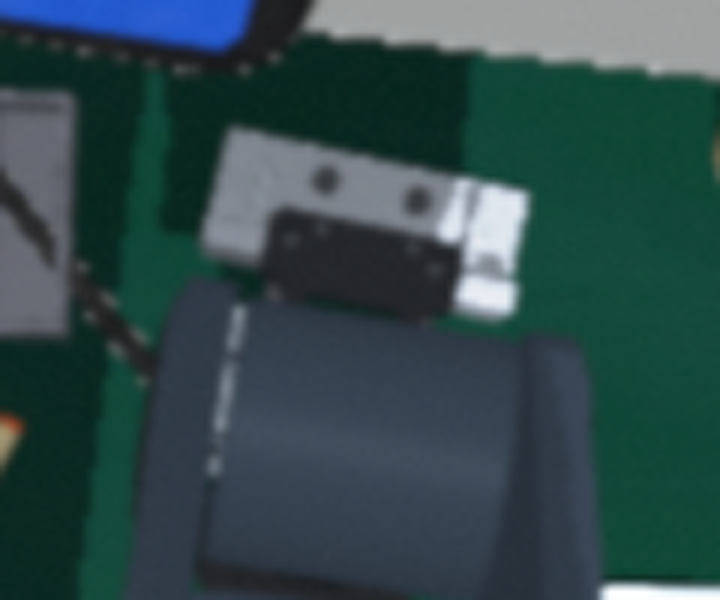

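The cover is dragged and parallel to the fence, which is visible just beyond the gripper at about (370,210). Next I close the gap.

```bash
python3 -m crank '[[-1,0.006,-0.001,0,0,0,0],[-1,0.006,-0.001,0,0,0,0],[-1,0.003,-0.0005,0,0,0,0],[-1,0,0,0,0,0,0]]' 20
python3 -m crank '[[-1,0.003,-0.0005,0,0,0,0],[-1,0,0,0,0,0,0]]' 20
python3 -m crank '[[-1,0.003,-0.0005,0,0,0,0],[-1,0,0,0,0,0,0]]' 20
python3 -m crank '[[-1,0.003,-0.0005,0,0,0,0],[-1,0,0,0,0,0,0]]' 20
```

```text
clock: 10.22
eef_pos: [562.3, 35.5, 13.0]
eef_rot: [-2.403, -2.015, 0.008]
wrist_force: [-7.1, -0.9, 11.1]
opening: 0.09
finger_force: 20.0
clock: 10.48
eef_pos: [565.1, 35.3, 13.0]
eef_rot: [-2.403, -2.015, 0.009]
wrist_force: [-7.0, -0.2, 10.5]
opening: 0.096
finger_force: 20.0
clock: 10.72
eef_pos: [567.6, 35.0, 13.0]
eef_rot: [-2.402, -2.014, 0.009]
wrist_force: [-7.2, 1.8, 11.5]
opening: 0.09
finger_force: 20.1
clock: 10.98
eef_pos: [567.6, 35.0, 12.9]
eef_rot: [-2.398, -2.011, 0.016]
wrist_force: [-11.2, 2.1, 16.1]
opening: 0.09
finger_force: 20.1
```

Contact shows: x stalls at 567.6 with about -11 N. I'll release, back off, turn 90° and set the fingers behind the lip.

```bash
python3 -m crank '[[-0.3,0,0,0,0,0,0],[-0.3,0,0,0,0,0,0],[-0.3,0,0,0.05,0,0,0],[-0.1,-0.03,0.0053,0.01,0,0,0.17],[-0.1,0,0,0,0,0,0.175],[-0.1,0,0,0,0,0,0.175],[-0.1,0,0,0,0,0,0.175],[-0.1,0,0,0,0,0,0.175]]' 20
python3 -m crank '[[-0.1,0,0,0,0,0,0.175],[-0.1,0,0,0,0,0,0.175],[-0.1,0,0,0,0,0,0.175],[-0.1,0,0,0,0,0,0.175],[-0.1,0,0,-0.05,0,0,0],[-0.1,0,0,0,0,0,0]]' 20
python3 - <<'E'
from h import *
st();snap('side','i.png',(200,160,330,260),6);snap('top','i2.png')
E
```

```text
clock: 11.98
eef_pos: [546.3, 38.6, 72.3]
eef_rot: [1.325, 2.846, 0.001]
wrist_force: [-0.6, 0.3, 0.3]
opening: 0.448
finger_force: 0.0
clock: 12.72
eef_pos: [542.9, 38.9, 19.2]
eef_rot: [-0.278, -3.122, -0.0]
wrist_force: [0.4, 0.4, -0.1]
opening: 0.448
finger_force: 0.0
t12.72 tcp [542.9  38.9  19.2] close-dir 1.393 z [-0.007  0.001 -1.   ] q6 -1.53 F [ 0.4  0.4 -0.1] op 0.448 ff 0.0
```

View pics/i.png

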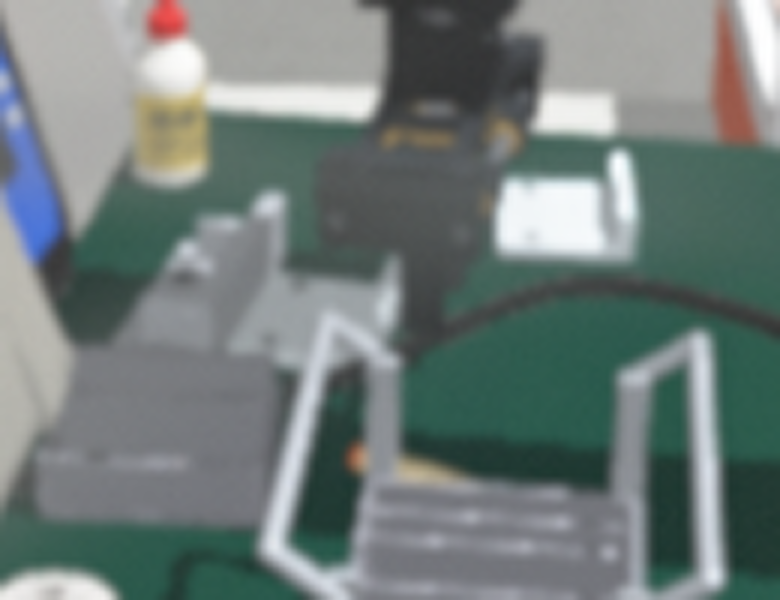

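Side view: the cover lies flat against the fence at about (310,310), lip at (390,290), with the fingers just behind it at (420,310). I'll advance to contact, then push up along the arc.

```bash
python3 -m crank '[[-0.1,0.006,-0.001,-0.001,0,0,0],[-0.1,0.006,-0.001,0,0,0,0],[-0.1,0.003,-0.0005,0,0,0,0],[-0.1,0,0,0,0,0,0]]' 20
python3 -m crank '[[-0.1,0.0038,-0.0006,0.0073,0,0,0],[-0.1,0.0018,-0.0003,0.0073,0,0,0],[-0.1,0.0035,-0.0006,0.0065,0,0,0],[-0.1,0.0035,-0.0006,0.0065,0,0,0]]' 20
python3 - <<'E'
from h import *
st();snap('side','j.png',(200,160,330,260),6);snap('top','i2.png')
E
```

```text
clock: 13.32
eef_pos: [553.4, 37.5, 22.1]
eef_rot: [-0.278, -3.115, -0.001]
wrist_force: [-11.6, 2.5, 8.4]
opening: 0.452
finger_force: 5.7
clock: 13.82
eef_pos: [566.3, 35.5, 49.4]
eef_rot: [-0.278, -3.115, -0.002]
wrist_force: [-8.9, 2.3, 5.3]
opening: 0.448
finger_force: 5.2
t13.82 tcp [566.3  35.5  49.4] close-dir 1.393 z [-0.014  0.002 -1.   ] q6 -1.53 F [-8.9  2.3  5.3] op 0.448 ff 5.2
```

View pics/j.png

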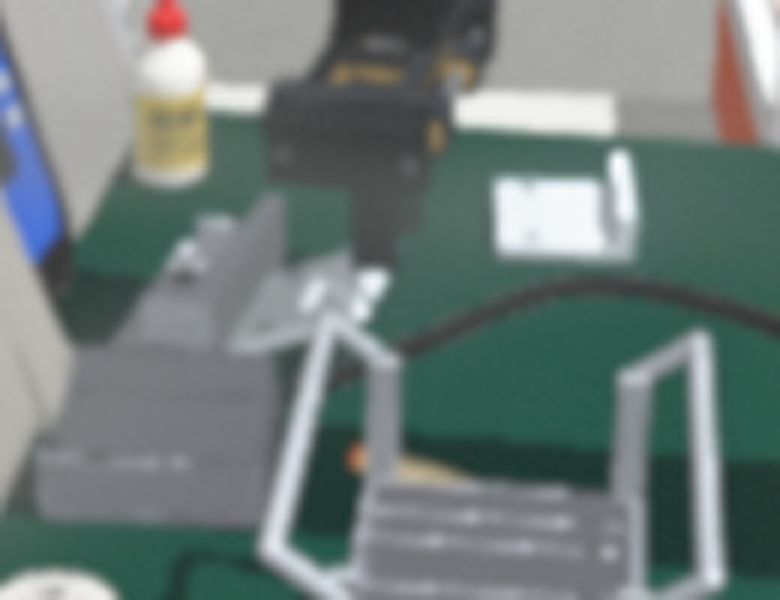

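It is tipping well, about 24° up, with the lip at (370,285). I'll continue the arc.

```bash
python3 -m crank '[[-0.1,0.0046,-0.0008,0.0056,0,0,0],[-0.1,0.0046,-0.0008,0.0056,0,0,0],[-0.1,0.0058,-0.001,0.0043,0,0,0],[-0.1,0.0058,-0.001,0.0043,0,0,0],[-0.1,0.0066,-0.0012,0.0029,0,0,0],[-0.1,0.0066,-0.0012,0.0027,0,0,0]]' 20
python3 -m crank '[[-0.1,0.0072,-0.0013,0.001,0,0,0],[-0.1,0.0072,-0.0013,0.001,0,0,0],[-0.1,0.005,-0.001,0,0,0,0],[-0.1,0.005,-0.001,0,0,0,0],[-0.1,0.006,-0.001,0,0,0,0],[-0.1,0.006,-0.001,0,0,0,0]]' 20
python3 - <<'E'
from h import *
st();snap('side','k.png',(200,160,330,260),6)
E
```

```text
clock: 14.68
eef_pos: [608.3, 27.7, 75.1]
eef_rot: [0.279, 3.127, -0.0]
wrist_force: [0.4, -0.6, 0.5]
opening: 0.449
finger_force: 0.1
clock: 15.42
eef_pos: [643.7, 21.4, 76.0]
eef_rot: [-0.279, -3.129, -0.0]
wrist_force: [-0.1, -0.2, 0.6]
opening: 0.45
finger_force: 0.0
t15.43 tcp [643.7  21.4  76. ] close-dir 1.393 z [-0.  0. -1.] q6 -1.53 F [-0.1 -0.2  0.6] op 0.450 ff 0.0
```

View pics/k.png

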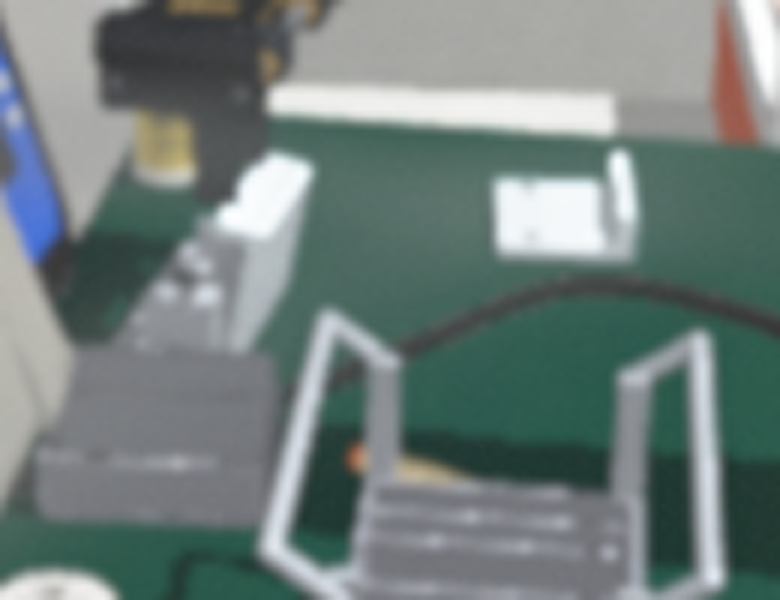

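The cover now stands upright against the fence at about (265,230). Before gripping across it, I'll check how far the pendant and panel sit behind, since the gripper body is 190 mm long along the closing line.

```bash
python3 -m crank '[[0.38,-0.0043,0.0007,0.06,0,0,0],[0.38,0,0,0.0,0,0,0]]' 20
python3 - <<'E'
from h import *
snap('side','l.png',(130,80,270,200),5.5)
def tri(a,b):
    P=[]
    for n,uv in(('top',a),('side',b)):
        K,R,t=cam(n);P.append(K@np.c_[R,t])
    X=cv2.triangulatePoints(P[0],P[1],np.array(a,float)/1.5,np.array(b,float)/1.5).ravel();X=X[:3]/X[3]
    return X,proj('top',X)*1.5,proj('side',X)*1.5
print('button',*tri((402,91),(272,187)))
print('bench edge',w('top',np.array([(300,170),(440,186),(500,192)])/1.5,0))
print('oil',tri((545,204),(342,236)))
E
```

```text
clock: 15.72
eef_pos: [642.5, 21.8, 140.5]
eef_rot: [0.278, 3.12, -0.001]
wrist_force: [1.1, -0.1, -0.6]
opening: 0.592
finger_force: 0.0
button [790.11631792  67.89290273 280.54416551] [[402.2247023   93.14181909]] [[270.77595877 186.582501  ]]
bench edge [[ 763.87978876  234.14751679    0.        ]
 [ 742.34345701   -7.17527885    0.        ]
 [ 734.64955241 -109.94059948    0.        ]]
oil (array([ 693.44832337, -155.42265756,  111.05595687]), array([[544.99706038, 203.90177748]]), array([[342.05581047, 236.00998114]]))
```

View pics/l.png

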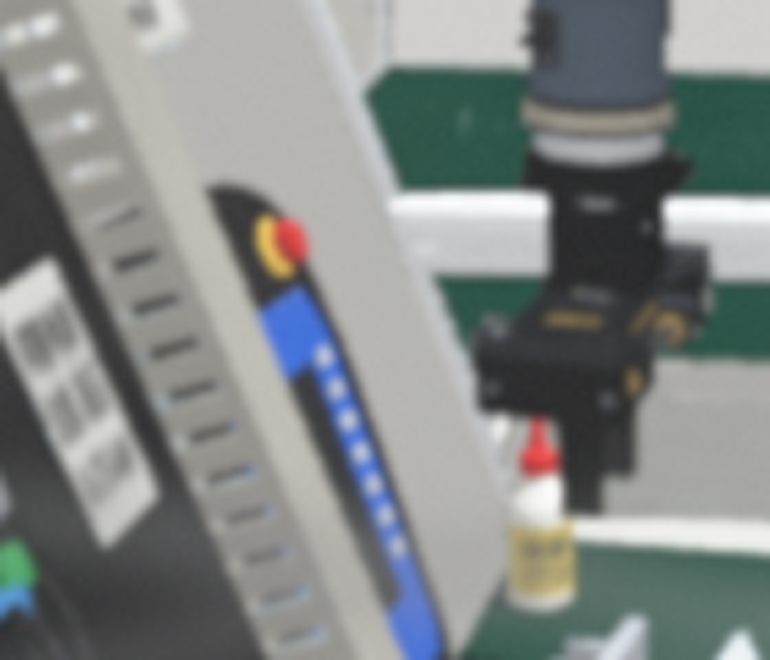

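Clearance to the pendant looks small but positive (body corner at about 739, pendant front at about 742 or more). I'll turn high up and descend while watching the force.

```bash
python3 -m crank '[[0.38,-0.003,0,0,0,0,-0.175],[0.38,0,0,0,0,0,-0.175],[0.38,0,0,0,0,0,-0.175],[0.38,0,0,0,0,0,-0.175],[0.38,0,0,0,0,0,-0.175],[0.38,0,0,0,0,0,-0.175],[0.38,0,0,0,0,0,-0.175],[0.38,0,0,0,0,0,-0.175]]' 20
python3 -m crank '[[0.38,0,0,0,0,0,-0.17],[0.38,0,0,-0.03,0,0,0],[0.38,0,0,-0.02,0,0,0],[0.38,0,0,0,0,0,0]]' 20
python3 -m crank '[[0.38,0,0,-0.015,0,0,0],[0.38,0,0,0,0,0,0]]' 20
python3 - <<'E'
from h import *
st();snap('side','m.png',(170,100,320,220),5)
E
```

```text
clock: 16.77
eef_pos: [635.0, 22.2, 134.8]
eef_rot: [-2.234, -2.206, 0.003]
wrist_force: [0.5, -0.7, 0.0]
opening: 0.689
finger_force: 0.0
clock: 17.27
eef_pos: [633.6, 22.4, 83.4]
eef_rot: [-2.406, -2.013, 0.007]
wrist_force: [0.6, 0.4, 1.2]
opening: 0.693
finger_force: 0.0
clock: 17.52
eef_pos: [635.2, 22.2, 70.2]
eef_rot: [-2.408, -2.015, 0.002]
wrist_force: [0.3, 0.5, -0.1]
opening: 0.688
finger_force: 0.0
t17.52 tcp [635.2  22.2  70.2] close-dir -0.177 z [-0.002  0.    -1.   ] q6 0.04 F [ 0.3  0.5 -0.1] op 0.688 ff 0.0
```

View pics/m.png

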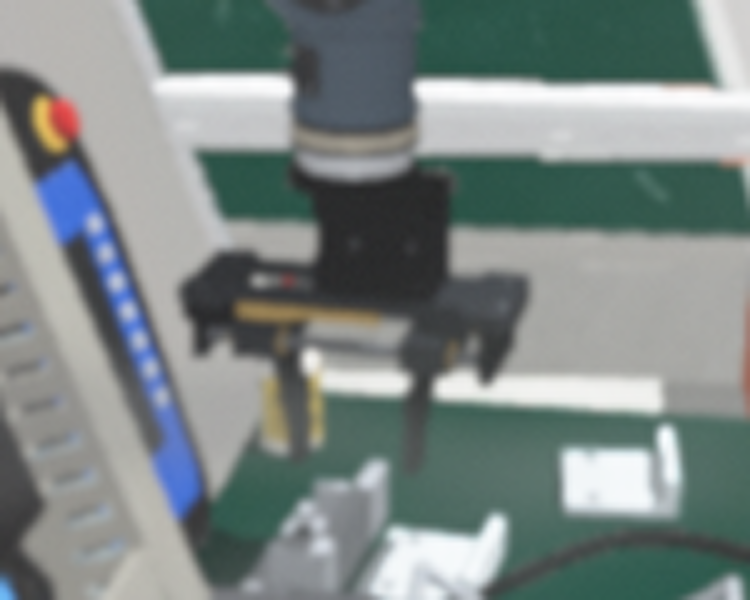

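The cover has fallen back flat in front of the fence: lip at about (500,530), roughly 10 mm further out than before, at the same place along the fence. I'll tip it again more gently, finishing with a slight press down on top.

```bash
python3 -m crank '[[-0.1,0,0,0.04,0,0,0.1],[-0.1,-0.03,0.0053,0.02,0,0,0.175],[-0.1,-0.04,0.007,0,0,0,0.175],[-0.1,-0.04,0.007,0,0,0,0.175],[-0.1,0,0,0,0,0,0.175],[-0.1,0,0,0,0,0,0.175],[-0.1,0,0,0,0,0,0.175],[-0.1,0,0,0,0,0,0.175]]' 20
python3 -m crank '[[-0.1,0,0,0,0,0,0.175],[-0.1,0,0,0,0,0,0.17],[-0.1,0,0,-0.05,0,0,0],[-0.1,0,0,-0.05,0,0,0],[-0.1,0,0,-0.013,0,0,0],[-0.1,0,0,0,0,0,0]]' 20
python3 - <<'E'
from h import *
st();
im=r.grab_frame('side');im=cv2.cvtColor(im,cv2.COLOR_RGB2HSV)
lo=(im[:,:,1]<60)&(im[:,:,2]>90)
# print mask around cover near fence
for y in range(180,226,2): print(y,''.join('#' if lo[y,x] else '.' for x in range(215,320)))
E
```

```text
clock: 18.58
eef_pos: [526.6, 41.3, 132.0]
eef_rot: [0.65, 3.072, 0.0]
wrist_force: [-0.7, 1.0, -0.7]
opening: 0.449
finger_force: 0.0
clock: 19.32
eef_pos: [526.2, 41.4, 18.3]
eef_rot: [-0.122, -3.139, -0.0]
wrist_force: [-0.7, 1.0, -0.0]
opening: 0.445
finger_force: 0.0
t19.32 tcp [526.2  41.4  18.3] close-dir 1.493 z [-0.  0. -1.] q6 -1.63 F [-0.7  1.  -0. ] op 0.445 ff 0.0
180 ########...##.......########.#....####################.........##........###############################.
182 ########...........#######.........................###......##.........####.#############################
184 ########...........##########......................#..#######.......#.########........####...........####
186 #########..........##############..............################.#...##########.......######..............
188 #################################.............##...############################......#######.............
190 ##################################..###.......##..................##########################.............
192 ####......#.##.#.#........########............###.......
[... 1109 characters left out ...]
........................................
214 .....##################################################..................................................
216 ...###################################################...........................................#######.
218 ####################################################..........................................##########.
220 #####################################################.....................................##############.
222 #########################################....#######....................................########...######
224 ################################..######......######...................................#######.....######
```

```bash
python3 -m crank '[[-0.1,0,0,-0.003,0,0,-0.1],[-0.1,0.006,-0.001,0,0,0,0],[-0.1,0.006,-0.001,0,0,0,0],[-0.1,0.006,-0.001,0,0,0,0],[-0.1,0.004,-0.001,0,0,0,0],[-0.1,0,0,0,0,0,0]]' 20
python3 -m crank '[[-0.1,0.003,-0.0005,0,0,0,0],[-0.1,0,0,0,0,0,0]]'
python3 -m crank '[[-0.1,0.003,-0.0005,0,0,0,0],[-0.1,0,0,0,0,0,0]]'
python3 -c "
from h import *
st()"
```

```text
clock: 20.12
eef_pos: [548.5, 37.3, 15.1]
eef_rot: [0.279, 3.128, -0.0]
wrist_force: [0.1, 0.0, -0.3]
opening: 0.449
finger_force: 0.0
clock: 20.38
eef_pos: [551.2, 36.9, 15.0]
eef_rot: [0.279, 3.129, -0.0]
wrist_force: [-0.9, 0.1, -0.0]
opening: 0.45
finger_force: 0.2
clock: 20.62
eef_pos: [552.7, 36.7, 14.9]
eef_rot: [-0.279, -3.126, -0.0]
wrist_force: [-3.4, 2.1, 1.0]
opening: 0.447
finger_force: 1.8
t20.62 tcp [552.7  36.7  14.9] close-dir 1.393 z [-0.003  0.001 -1.   ] q6 -1.53 F [-3.4  2.1  1. ] op 0.447 ff 1.8
```

```bash
python3 -m crank '[[-0.1,0.004,-0.0007,0.004,0,0,0],[-0.1,0.001,-0.0002,0.005,0,0,0],[-0.1,0.001,-0.0002,0.0055,0,0,0],[-0.1,0.003,-0.0005,0.0067,0,0,0],[-0.1,0.003,-0.0005,0.0067,0,0,0],[-0.1,0.003,-0.0005,0.0038,0,0,0],[-0.1,0.003,-0.0005,0.0038,0,0,0],[-0.1,0.003,-0.0005,0.0038,0,0,0]]'
python3 -m crank '[[-0.1,0.0037,-0.0007,0.003,0,0,0],[-0.1,0.0037,-0.0007,0.003,0,0,0],[-0.1,0.0037,-0.0007,0.003,0,0,0],[-0.1,0,0,0,0,0,0]]'
python3 - <<'E'
from h import *
st()
im=r.grab_frame('side');cv2.imwrite('pics/n.png',im[:,:,::-1]);im=cv2.cvtColor(im,cv2.COLOR_RGB2HSV)
lo=(im[:,:,1]<60)&(im[:,:,2]>90)
for y in range(180,226,2): print(y,''.join('#' if lo[y,x] else '.' for x in range(215,320)))
E
```

```text
clock: 21.62
eef_pos: [572.3, 33.5, 54.5]
eef_rot: [-0.279, -3.123, -0.001]
wrist_force: [-6.4, 1.9, 4.3]
opening: 0.448
finger_force: 3.6
clock: 22.12
eef_pos: [585.6, 30.9, 64.6]
eef_rot: [-0.279, -3.128, -0.0]
wrist_force: [-4.9, -0.0, 7.2]
opening: 0.448
finger_force: 4.4
t22.12 tcp [585.6  30.9  64.6] close-dir 1.393 z [-0.001  0.    -1.   ] q6 -1.53 F [-4.9 -0.   7.2] op 0.448 ff 4.4
180 ########...#........##...#.........................#####################################################.
182 ########...........####............................................######################################
184 ########............#######...........................................................####..........#####
186 #########...........######.........#.................................................######..............
188 ######################.#............#............#.................#############.##..#######.............
190 ####################................#...........##................##########################.............
192 ####.........#.............######.####.....
[... 1122 characters left out ...]
........................................
214 .....###########################....##########.......................................................#...
216 ...###########################......#############..#.............................................#######.
218 ##############################.....#################..........................................##########.
220 ################################...#######...########.....................................###############
222 ################################..######......######....................................########...######
224 ################################..######......######...................................#######.....######
```

```bash
python3 -m crank '[[-0.1,0.0032,-0.0006,0.0016,0,0,0],[-0.1,0.0032,-0.0006,0.0016,0,0,0],[-0.1,0.0032,-0.0006,0.0016,0,0,0],[-0.1,0.0032,-0.0006,0.0014,0,0,0],[-0.1,0.0,0,0,0,0,0]]'
python3 -m crank '[[-0.1,0.0035,-0.0006,0.0008,0,0,0],[-0.1,0.0035,-0.0006,0.0008,0,0,0],[-0.1,0.0035,-0.0006,0.0008,0,0,0],[-0.1,0.0035,-0.0006,0.0004,0,0,0],[-0.1,0.0,0,0,0,0,0]]'
python3 -m crank '[[-0.1,0.0033,-0.0006,0,0,0,0],[-0.1,0.0033,-0.0006,0,0,0,0],[-0.1,0.0033,-0.0006,0,0,0,0],[-0.1,0,0,0,0,0,0]]'
```

```text
clock: 22.8
eef_pos: [600.6, 28.0, 70.9]
eef_rot: [0.279, 3.125, -0.0]
wrist_force: [-1.6, 0.1, 6.4]
opening: 0.448
finger_force: 3.2
clock: 23.42
eef_pos: [614.6, 25.5, 73.2]
eef_rot: [0.279, 3.126, -0.001]
wrist_force: [-0.9, -0.3, 5.6]
opening: 0.454
finger_force: 3.0
clock: 23.92
eef_pos: [624.5, 23.6, 73.1]
eef_rot: [0.279, 3.126, -0.001]
wrist_force: [0.1, -1.3, 7.6]
opening: 0.451
finger_force: 3.1
```

```bash
python3 -m crank '[[-0.1,0.003,-0.0006,0,0,0,0],[-0.1,0.003,-0.0006,-0.0005,0,0,0],[-0.1,0.003,-0.0006,-0.0005,0,0,0],[-0.1,0.003,-0.0006,-0.0005,0,0,0],[-0.1,0,0,0,0,0,0]]'
python3 -m crank '[[-0.1,0.001,0,-0.001,0,0,0],[-0.1,0,0,-0.001,0,0,0],[-0.1,0,0,0,0,0,0]]'
python3 - <<'E'
from h import *
st()
im=r.grab_frame('side');im=cv2.cvtColor(im,cv2.COLOR_RGB2HSV)
lo=(im[:,:,1]<60)&(im[:,:,2]>90)
for y in range(180,226,2): print(y,''.join('#' if lo[y,x] else '.' for x in range(215,280)))
E
```

```text
clock: 24.55
eef_pos: [632.4, 22.1, 72.3]
eef_rot: [-0.278, -3.124, -0.0]
wrist_force: [-7.2, -0.3, 15.8]
opening: 0.452
finger_force: 7.8
clock: 24.92
eef_pos: [632.4, 22.1, 72.2]
eef_rot: [-0.278, -3.122, 0.0]
wrist_force: [-9.8, -0.2, 26.2]
opening: 0.448
finger_force: 13.1
t24.93 tcp [632.4  22.1  72.2] close-dir 1.393 z [-0.007  0.    -1.   ] q6 -1.53 F [-9.8 -0.2 26.2] op 0.448 ff 13.1
180 #########.#####....#.............##.#############################
182 ########............#............................................
184 ########............#............................................
186 ########............#............#...............................
188 #####################.......######...............................
190 ######################.....#######.....................#.###...#.
192 ####..............####.....#######..................#.####.######
194 ##...............#################..................#############
196 #..............###################...................############
198 ...............###################.......................###.....
200 .
[... 204 characters left out ...]

206 ..........########################...............................
208 .........#########################...............................
210 .......##########################................................
212 .....###########################.....#######................##...
214 .....#########################......##########...................
216 ...##########################.......#############..#.............
218 ###############################....#################.............
220 ################################...#######...########............
222 ################################..######......######.............
224 #################################.######......######.............
```

```bash
python3 -m crank '[[-0.1,-0.002,0,0.001,0,0,0],[-0.1,-0.001,0,0.001,0,0,0],[-0.1,0,0,0.003,0,0,0],[-0.1,0,0,0.01,0,0,0],[-0.1,0,0,0,0,0,0],[-0.1,0,0,0,0,0,0]]'
python3 - <<'E'
from h import *
st()
im=r.grab_frame('side');cv2.imwrite('pics/o.png',im[:,:,::-1]);im=cv2.cvtColor(im,cv2.COLOR_RGB2HSV)
lo=(im[:,:,1]<60)&(im[:,:,2]>90)
for y in range(180,222,2): print(y,''.join('#' if lo[y,x] else '.' for x in range(215,280)))
E
```

```text
clock: 25.72
eef_pos: [632.7, 21.7, 83.7]
eef_rot: [-0.279, -3.129, -0.0]
wrist_force: [0.6, 0.5, -0.2]
opening: 0.452
finger_force: 0.0
t25.73 tcp [632.7  21.7  83.7] close-dir 1.393 z [-0.  0. -1.] q6 -1.53 F [ 0.6  0.5 -0.2] op 0.452 ff 0.0
180 ########...#........#............################################
182 ########...........##............#...............................
184 ########...........##............#...............................
186 ########...........###.....#######...............................
188 #####################......#######...............................
190 ##################################...................#######..###
192 ####..............################............##.################
194 ##...............#################..............#################
196 #...............##################.................#.############
198 ...............###################..................##...########
200 ...............###################...............................
202 .............#####################...............................
204 ............######################...............................
206 ..........########################...............................
208 .........#########################...............................
210 .......##########################................................
212 .....###########################.....#######................##...
214 ....##########################......##########..........#........
216 ...##########################.......#############..#.............
218 ###############################....#################.............
220 ################################...#######...########............
```

```bash
python3 -m crank '[[-0.1,0,0,0.03,0,0,0],[0.38,0.004,0,0.03,0,0,0],[0.38,0.003,0,0,0,0,-0.17],[0.38,0,0,0,0,0,-0.175],[0.38,0,0,0,0,0,-0.175],[0.38,0,0,0,0,0,-0.175],[0.38,0,0,0,0,0,-0.175],[0.38,0,0,0,0,0,-0.175]]' 20
python3 -m crank '[[0.38,0,0,0,0,0,-0.175],[0.38,0,0,0,0,0,-0.175],[0.38,0,0,0,0,0,-0.175],[0.38,0,0,0,0,0,0]]' 20
python3 - <<'E'
from h import *
st()
im=r.grab_frame('side');im=cv2.cvtColor(im,cv2.COLOR_RGB2HSV)
lo=(im[:,:,1]<60)&(im[:,:,2]>90)
for y in range(180,222,2): print(y,''.join('#' if lo[y,x] else '.' for x in range(215,280)))
E
```

```text
clock: 26.78
eef_pos: [639.5, 21.7, 143.5]
eef_rot: [-1.81, -2.567, 0.001]
wrist_force: [-0.5, -0.1, 0.5]
opening: 0.689
finger_force: 0.0
clock: 27.28
eef_pos: [639.6, 21.7, 143.5]
eef_rot: [-2.407, -2.019, 0.001]
wrist_force: [-0.1, -0.8, 1.2]
opening: 0.691
finger_force: 0.0
t27.27 tcp [639.6  21.7 143.5] close-dir -0.175 z [-0.001  0.    -1.   ] q6 0.03 F [-0.1 -0.8  1.2] op 0.691 ff 0.0
180 ########...##.......#######.#####################################
182 ########...........########......................................
184 ########...........#############.................................
186 #########..........################.#..#.........................
188 #######################################.###.###.#.######.#.###.#.
190 #################################################################
192 ####.....#######..###############################################
194 ###..............##################..#..#.#######################
196 #...............###################.....##.###.##################
198 ...............###################.........#.######.#############
200 ..............####################..............#...##.########..
202 .............#####################...............................
204 ...........#######################...............................
206 ..........########################...............................
208 ........##########################...............................
210 .......##########################................................
212 ......##########################.....#######...............###...
214 ....###########################.....##########..........##.......
216 ...##########################.......#############..##............
218 ###############################....#################.............
220 ################################...#######...########............
```

Still standing. Descending with a force check, then gripping.

```bash
python3 -m crank '[[0.38,0,0,-0.04,0,0,0],[0.38,0,0,-0.03,0,0,0],[0.38,0,0,0,0,0,0]]' 20
python3 -m crank '[[0.38,0,0,-0.01,0,0,0],[0.38,0,0,-0.01,0,0,0],[0.38,0,0,0,0,0,0]]' 20
python3 -m crank '[[-1,0,0,0,0,0,0],[-1,0,0,0,0,0,0],[-1,0,0,0,0,0,0],[-1,0,0,0,0,0,0],[-1,0,0,0,0,0,0]]' 25
```

```text
clock: 27.7
eef_pos: [637.5, 22.0, 71.4]
eef_rot: [-2.403, -2.016, 0.007]
wrist_force: [-1.0, 0.7, 0.4]
opening: 0.689
finger_force: 0.0
clock: 28.08
eef_pos: [639.5, 21.8, 53.7]
eef_rot: [-2.408, -2.016, 0.001]
wrist_force: [0.2, 1.1, -0.3]
opening: 0.694
finger_force: 0.0
clock: 28.7
eef_pos: [639.8, 21.7, 54.1]
eef_rot: [2.409, 2.017, -0.0]
wrist_force: [-0.4, 0.6, 1.0]
opening: 0.299
finger_force: 24.9
```

Gripped at 26 mm as expected. I'll lift, turn and carry to above slot +54.

```bash
python3 -m crank '[[-1,0,0,0.02,0,0,0],[-1,0,0,0.05,0,0,0],[-1,0,0,0.06,0,0,0],[-1,-0.0122,0.0368,0,0,0,0.169],[-1,-0.0122,0.0368,0,0,0,0.169],[-1,-0.0122,0.0368,0,0,0,0.169],[-1,-0.0122,0.0368,0,0,0,0.169],[-1,-0.0122,0.0368,0,0,0,0.169]]' 25
python3 -m crank '[[-1,-0.0122,0.0368,0,0,0,0.169],[-1,-0.0122,0.0368,0,0,0,0.169],[-1,-0.0122,0.0368,0,0,0,0.169],[-1,-0.0122,0.0368,0,0,0,0.169],[-1,-0.0122,0.0368,0,0,0,0.169],[-1,0,0,0,0,0,0],[-1,0,0,0,0,0,0]]' 25
python3 - <<'E'
from h import *
st();cv2.imwrite('pics/p1.png',r.grab_frame('top')[:,:,::-1]);cv2.imwrite('pics/p2.png',r.grab_frame('side')[:,:,::-1])
a=cv2.imread('pics/p1.png')[150:260,100:230];b=cv2.imread('pics/p2.png')[150:310,205:335]
f=lambda i,s:cv2.resize(i,None,fx=s,fy=s,interpolation=cv2.INTER_CUBIC)
a=f(a,3);b=f(b,3);b=b[:480];a=cv2.copyMakeBorder(a,0,480-a.shape[0],0,0,cv2.BORDER_CONSTANT)
cv2.imwrite('pics/p.png',np.hstack([a,b]))
E
```

```text
clock: 29.7
eef_pos: [578.3, 206.9, 185.1]
eef_rot: [1.362, 2.83, 0.001]
wrist_force: [0.9, -0.5, -1.7]
opening: 0.3
finger_force: 24.9
clock: 30.58
eef_pos: [517.7, 389.4, 184.5]
eef_rot: [0.091, 3.14, -0.001]
wrist_force: [-0.6, -1.0, -2.0]
opening: 0.297
finger_force: 24.9
t30.57 tcp [517.7 389.4 184.5] close-dir 1.513 z [ 0. -0. -1.] q6 -1.04 F [-0.6 -1.  -2. ] op 0.297 ff 24.9
```

View pics/p.png

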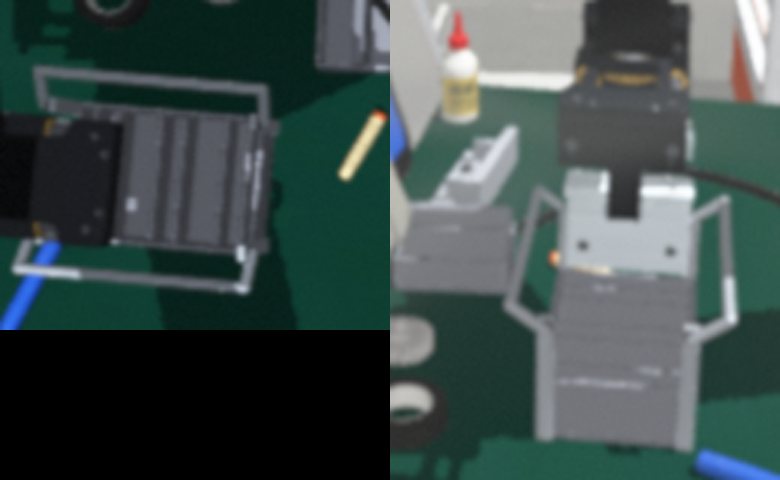

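Cover held upright over the crate, with holes at (583,245) and (670,252) in the right panel. I'll check centring along crate x with the calibration.

Run:
```python
from h import *
C=np.array([514.5,326.8]);ex=np.array([.9985,-.054]);ey=np.array([.054,.9985])
P=lambda x,y,z:[*(C+x*ex+y*ey),z]
for x in(42,-42):
    q=proj('side',P(x,58,130))[0];print((q-[205,150])*3+[390,0])
im=cv2.imread('pics/p2.png');hsv=cv2.cvtColor(im,cv2.COLOR_BGR2HSV)
for v in(225,232): print(v,[(x,int(hsv[v,x,1]),int(hsv[v,x,2])) for x in list(range(258,268))+list(range(301,312))])
```

```text
[559.76742633 264.88789759]
[681.40864743 272.78171523]
225 [(258, 94, 92), (259, 108, 92), (260, 73, 101), (261, 34, 120), (262, 20, 143), (263, 16, 163), (264, 15, 183), (265, 14, 194), (266, 14, 196), (267, 14, 197), (301, 15, 198), (302, 17, 199), (303, 14, 196), (304, 15, 186), (305, 14, 169), (306, 15, 154), (307, 18, 140), (308, 40, 115), (309, 93, 96), (310, 130, 90), (311, 133, 90)]
232 [(258, 105, 92), (259, 72, 95), (260, 41, 111), (261, 17, 133), (262, 15, 154), (263, 15, 172), (264, 15, 187), (265, 16, 192), (266, 15, 186), (267, 16, 162), (301, 17, 197), (302, 14, 198), (303, 16, 197), (304, 15, 185), (305, 15, 166), (306, 18, 144), (307, 34, 120), (308, 78, 101), (309, 120, 91), (310, 132, 91), (311, 135, 89)]
```

Run:
```python
from h import *
C=np.array([514.5,326.8]);ex=np.array([.9985,-.054]);ey=np.array([.054,.9985])
im=cv2.cvtColor(cv2.imread('pics/p1.png'),cv2.COLOR_BGR2GRAY)
Y=np.arange(-90,40,2)
for z in(42,):
  acc=0
  for x in range(-10,11,2):
    uv=proj('top',np.array([[*(C+x*ex+y*ey),z] for y in Y])).astype(np.float32)
    acc=acc+cv2.remap(im,uv[None,:,0],uv[None,:,1],cv2.INTER_LINEAR)[0].astype(float)
  print(z,[(int(y),int(a/11)) for y,a in zip(Y,acc)])
```

```text
42 [(-90, 33), (-88, 32), (-86, 34), (-84, 40), (-82, 46), (-80, 53), (-78, 60), (-76, 75), (-74, 104), (-72, 127), (-70, 122), (-68, 94), (-66, 82), (-64, 88), (-62, 93), (-60, 91), (-58, 89), (-56, 88), (-54, 82), (-52, 71), (-50, 62), (-48, 61), (-46, 67), (-44, 78), (-42, 86), (-40, 88), (-38, 89), (-36, 91), (-34, 91), (-32, 91), (-30, 91), (-28, 90), (-26, 90), (-24, 89), (-22, 85), (-20, 76), (-18, 65), (-16, 59), (-14, 59), (-12, 66), (-10, 75), (-8, 83), (-6, 86), (-4, 85), (-2, 79), (0, 69), (2, 61), (4, 58), (6, 60), (8, 67), (10, 77), (12, 85), (14, 87), (16, 88), (18, 88), (20, 89), (22, 89), (24, 89), (26, 89), (28, 88), (30, 83), (32, 75), (34, 65), (36, 58), (38, 54)]
```

The wall top shows at y=-72 against an expected -71.8, so crate y is good. I'll shift +4 mm in x and insert.

```bash
python3 -m crank '[[-1,0.004,0,-0.02,0,0,0],[-1,0,0,-0.03,0,0,0],[-1,0,0,-0.02,0,0,0],[-1,0,0,0,0,0,0]]' 25
python3 -m crank '[[-1,0,0,-0.015,0,0,0],[-1,0,0,-0.015,0,0,0],[-1,0,0,-0.015,0,0,0],[-1,0,0,-0.007,0,0,0],[-1,0,0,0,0,0,0]]' 25
python3 -m crank '[[-1,0,0,-0.004,0,0,0],[-1,0,0,0,0,0,0]]' 25
```

```text
clock: 31.18
eef_pos: [520.4, 387.9, 110.7]
eef_rot: [-0.093, -3.135, 0.005]
wrist_force: [0.2, -0.8, -2.6]
opening: 0.299
finger_force: 24.9
clock: 31.8
eef_pos: [521.5, 389.7, 61.2]
eef_rot: [-0.091, -3.139, 0.001]
wrist_force: [1.2, 0.6, -1.6]
opening: 0.292
finger_force: 24.9
clock: 32.05
eef_pos: [522.0, 389.7, 58.3]
eef_rot: [0.091, 3.14, 0.0]
wrist_force: [0.7, -0.2, -1.2]
opening: 0.297
finger_force: 24.9
```

```bash
python3 -m crank '[[0.1,0,0,-0.001,0,0,0],[0.1,0,0,0,0,0,0],[0.1,0,0,0.04,0,0,0],[0.1,0,0,0.06,0,0,0],[-0.3,0,0,0.04,0,0,0],[-0.3,-0.009,-0.055,0,0,0,-0.166],[-0.3,-0.009,-0.055,0,0,0,-0.166],[-0.3,-0.009,-0.055,0,0,0,-0.166]]' 25
python3 -m crank '[[-0.3,-0.009,-0.055,0,0,0,-0.166],[-0.3,-0.009,-0.055,0,0,0,-0.166],[-0.3,-0.009,-0.055,0,0,0,-0.166],[-0.3,-0.009,-0.055,0,0,0,-0.166],[-0.3,0,0,0,0,0,-0.166],[-0.3,0,0,0,0,0,-0.166]]' 25
python3 - <<'E'
from h import *
st();im=r.grab_frame('top');cv2.imwrite('pics/q.png',im[:,:,::-1]);s=r.grab_frame('side');cv2.imwrite('pics/q2.png',s[:,:,::-1])
h=cv2.cvtColor(im,cv2.COLOR_RGB2HSV)
m=((h[:,:,1]<70)&(h[:,:,2]>95)).astype(np.uint8)
n,l,stt,c=cv2.connectedComponentsWithStats(m)
for i in range(1,n):
    x,y,ww,hh,a=stt[i]
    if 250<a<3000 and 120<y<260 and 100<x<380:
        rc=cv2.minAreaRect(np.argwhere(l==i)[:,::-1].astype(np.float32));print(stt[i],rc,w('top',[rc[0]],8)[0])
E
```

```text
clock: 33.05
eef_pos: [494.5, 223.3, 197.5]
eef_rot: [0.868, 3.018, 0.001]
wrist_force: [1.3, -0.1, 0.3]
opening: 0.354
finger_force: 0.0
clock: 33.8
eef_pos: [458.8, 3.5, 197.4]
eef_rot: [2.209, 2.233, 0.001]
wrist_force: [-0.4, -0.0, 0.8]
opening: 0.35
finger_force: 0.0
t33.80 tcp [458.8   3.5 197.4] close-dir 0.011 z [ 0.001 -0.    -1.   ] q6 -0.25 F [-0.4 -0.   0.8] op 0.350 ff 0.0
[205 133  13  40 423] ((211.0, 152.5), (12.0, 39.0), 0.0) [661.7682558  201.26748019   8.        ]
[259 139  53  32 998] ((286.0941162109375, 154.4785614013672), (52.39079284667969, 20.701595306396484), 13.736268043518066) [661.85902736  10.09782008   8.        ]
[318 215  30  24 564] ((332.5, 226.5), (23.0, 29.0), 90.0) [ 482.9121895  -110.91386726    8.        ]
```

```bash
python3 -m crank '[[-0.3,-0.008,-0.054,-0.02,0,0,0.007],[-0.3,-0.008,-0.0535,-0.02,0,0,0],[-0.3,0,0,-0.05,0,0,0],[-0.3,0,0,-0.05,0,0,0],[-0.3,0,0,-0.03,0,0,0],[-0.3,0,0,-0.014,0,0,0],[-0.3,0,0,0,0,0,0]]' 20
python3 -m crank '[[-1,0,0,0,0,0,0],[-1,0,0,0,0,0,0],[-1,0,0,0,0,0,0],[-1,0,0,0,0,0,0]]' 20
python3 -c "
from h import *
st()"
```

```text
clock: 34.78
eef_pos: [442.8, -102.6, 12.6]
eef_rot: [-2.19, -2.251, 0.0]
wrist_force: [-0.6, 0.5, -0.5]
opening: 0.352
finger_force: 0.0
clock: 35.28
eef_pos: [443.1, -102.9, 13.8]
eef_rot: [2.192, 2.249, 0.001]
wrist_force: [-0.8, -0.0, 6.8]
opening: 0.088
finger_force: 20.0
t35.27 tcp [ 443.1 -102.9   13.8] close-dir 0.026 z [ 0.001 -0.001 -1.   ] q6 -0.50 F [-0.8 -0.   6.8] op 0.088 ff 20.0
```

```bash
python3 -m crank '[[-1,0.0073,0.0094,0,0,0,-0.014],[-1,0.0145,0.0188,0,0,0,-0.027],[-1,0.0145,0.0188,0,0,0,-0.027],[-1,0.0145,0.0188,0,0,0,-0.027],[-1,0.0145,0.0188,0,0,0,-0.027],[-1,0.0145,0.0188,0,0,0,-0.027],[-1,0.0145,0.0188,0,0,0,-0.027],[-1,0.0145,0.0188,0,0,0,-0.027]]' 20
python3 -m crank '[[-1,0.005,-0.001,0,0,0,0],[-1,0.004,-0.001,0,0,0,0],[-1,0,0,0,0,0,0]]' 20
python3 -m crank '[[-1,0.003,-0.0005,0,0,0,0],[-1,0.003,-0.0005,0,0,0,0],[-1,0,0,0,0,0,0]]' 20
python3 -m crank '[[-1,0.003,-0.0005,0,0,0,0],[-1,0,0,0,0,0,0]]' 20
python3 -c "
from h import *
st()"
```

```text
clock: 36.28
eef_pos: [551.2, 38.1, 13.8]
eef_rot: [-2.409, -2.016, 0.003]
wrist_force: [-2.3, -3.4, 5.9]
opening: 0.089
finger_force: 20.0
clock: 36.65
eef_pos: [558.0, 37.3, 13.8]
eef_rot: [-2.405, -2.014, 0.004]
wrist_force: [-4.0, 4.4, 9.7]
opening: 0.09
finger_force: 20.0
clock: 37.02
eef_pos: [562.1, 36.0, 13.7]
eef_rot: [-2.403, -2.013, 0.009]
wrist_force: [-6.9, 2.7, 11.8]
opening: 0.089
finger_force: 20.0
clock: 37.28
eef_pos: [564.9, 35.4, 13.7]
eef_rot: [-2.403, -2.013, 0.009]
wrist_force: [-7.8, 2.0, 13.3]
opening: 0.09
finger_force: 20.0
t37.27 tcp [564.9  35.4  13.7] close-dir -0.176 z [-0.009  0.001 -1.   ] q6 0.04 F [-7.8  2.  13.3] op 0.090 ff 20.0
```

```bash
python3 -m crank '[[-1,0.003,-0.0005,0,0,0,0],[-1,0.002,-0.0003,0,0,0,0],[-1,0,0,0,0,0,0]]' 20
python3 -m crank '[[-0.3,0,0,0,0,0,0],[-0.3,0,0,0,0,0,0],[-0.3,0,0,0.05,0,0,0],[-0.1,-0.03,0.0053,0.01,0,0,0.17],[-0.1,0,0,0,0,0,0.175],[-0.1,0,0,0,0,0,0.175],[-0.1,0,0,0,0,0,0.175],[-0.1,0,0,0,0,0,0.175]]' 20
python3 -m crank '[[-0.1,0,0,0,0,0,0.175],[-0.1,0,0,0,0,0,0.175],[-0.1,0,0,0,0,0,0.175],[-0.1,0,0,0,0,0,0.175],[-0.1,0,0,-0.05,0,0,0],[-0.1,0,0,-0.005,0,0,0],[-0.1,0,0,0,0,0,0]]' 20
python3 -c "
from h import *
st()"
```

```text
clock: 37.65
eef_pos: [567.6, 34.9, 13.7]
eef_rot: [-2.4, -2.011, 0.015]
wrist_force: [-11.4, 2.0, 15.8]
opening: 0.088
finger_force: 20.1
clock: 38.65
eef_pos: [545.9, 38.7, 73.0]
eef_rot: [1.326, 2.845, 0.001]
wrist_force: [0.7, 0.3, -0.5]
opening: 0.454
finger_force: 0.0
clock: 39.52
eef_pos: [544.9, 39.0, 18.0]
eef_rot: [0.279, 3.129, -0.0]
wrist_force: [0.4, 0.0, -0.2]
opening: 0.447
finger_force: 0.0
t39.52 tcp [544.9  39.   18. ] close-dir 1.393 z [ 0. -0. -1.] q6 -1.53 F [ 0.4  0.  -0.2] op 0.447 ff 0.0
```

```bash
python3 -m crank '[[-0.1,0.003,-0.0005,-0.003,0,0,0],[-0.1,0.004,-0.0007,0,0,0,0],[-0.1,0.003,-0.0005,0,0,0,0],[-0.1,0,0,0,0,0,0]]'
python3 -m crank '[[-0.1,0.002,-0.0005,0.004,0,0,0],[-0.1,0.001,-0.0002,0.005,0,0,0],[-0.1,0.001,-0.0002,0.0055,0,0,0],[-0.1,0.003,-0.0005,0.0067,0,0,0],[-0.1,0.003,-0.0005,0.0067,0,0,0],[-0.1,0.003,-0.0005,0.0038,0,0,0],[-0.1,0.003,-0.0005,0.0038,0,0,0],[-0.1,0.003,-0.0005,0.0038,0,0,0]]'
python3 -m crank '[[-0.1,0.0037,-0.0007,0.003,0,0,0],[-0.1,0.0037,-0.0007,0.003,0,0,0],[-0.1,0.0037,-0.0007,0.003,0,0,0],[-0.1,0,0,0,0,0,0]]'
python3 - <<'E'
from h import *
st()
im=r.grab_frame('side');im=cv2.cvtColor(im,cv2.COLOR_RGB2HSV)
lo=(im[:,:,1]<60)&(im[:,:,2]>90)
for y in range(180,222,2): print(y,''.join('#' if lo[y,x] else '.' for x in range(215,280)))
E
```

```text
clock: 40.02
eef_pos: [552.9, 37.9, 15.2]
eef_rot: [-0.279, -3.126, -0.0]
wrist_force: [-4.8, 0.1, 2.7]
opening: 0.449
finger_force: 2.3
clock: 41.02
eef_pos: [572.3, 34.5, 54.5]
eef_rot: [-0.279, -3.126, -0.001]
wrist_force: [-5.1, 1.8, 3.7]
opening: 0.45
finger_force: 2.9
clock: 41.52
eef_pos: [585.4, 31.9, 64.5]
eef_rot: [0.279, 3.128, -0.0]
wrist_force: [-4.6, 0.9, 6.9]
opening: 0.448
finger_force: 3.7
t41.52 tcp [585.4  31.9  64.5] close-dir 1.393 z [ 0.001 -0.    -1.   ] q6 -1.53 F [-4.6  0.9  6.9] op 0.448 ff 3.7
180 ########...#........###..#..........................#############
182 ########............###..........................................
184 ########............#####........................................
186 ########............###.#........................................
188 ######################.#............#............................
190 ####################................#............#...............
192 ####........................#####..###......###..................
194 ##........................#############.....####.................
196 #.........
[... 195 characters left out ...]

202 ..............#############################......................
204 ............##############################.......................
206 ..........##############################.........................
208 .........#############################...........................
210 .......##############################............................
212 ......############################..#######......................
214 .....###########################....##########...................
216 ...###########################......#############..#.............
218 ##############################.....#################.............
220 ################################...#######...########............
```

Same state as last time. Finishing the arc.

```bash
python3 -m crank '[[-0.1,0.0032,-0.0006,0.0016,0,0,0],[-0.1,0.0032,-0.0006,0.0016,0,0,0],[-0.1,0.0032,-0.0006,0.0016,0,0,0],[-0.1,0.0032,-0.0006,0.0014,0,0,0],[-0.1,0.0,0,0,0,0,0]]'
python3 -m crank '[[-0.1,0.0035,-0.0006,0.0008,0,0,0],[-0.1,0.0035,-0.0006,0.0008,0,0,0],[-0.1,0.0035,-0.0006,0.0008,0,0,0],[-0.1,0.0035,-0.0006,0.0004,0,0,0],[-0.1,0.0,0,0,0,0,0]]'
python3 -m crank '[[-0.1,0.0033,-0.0006,0,0,0,0],[-0.1,0.0033,-0.0006,0,0,0,0],[-0.1,0.0033,-0.0006,0,0,0,0],[-0.1,0,0,0,0,0,0]]'
python3 -m crank '[[-0.1,0.003,-0.0006,0,0,0,0],[-0.1,0.003,-0.0006,-0.0005,0,0,0],[-0.1,0.003,-0.0006,-0.0005,0,0,0],[-0.1,0.003,-0.0006,-0.0005,0,0,0],[-0.1,0,0,0,0,0,0]]'
python3 -m crank '[[-0.1,0.001,0,-0.001,0,0,0],[-0.1,0,0,0,0,0,0],[-0.1,-0.002,0,0.001,0,0,0],[-0.1,-0.001,0,0.001,0,0,0],[-0.1,0,0,0.003,0,0,0],[-0.1,0,0,0.01,0,0,0],[-0.1,0,0,0,0,0,0],[-0.1,0,0,0,0,0,0]]'
python3 - <<'E'
from h import *
st()
im=r.grab_frame('side');im=cv2.cvtColor(im,cv2.COLOR_RGB2HSV)
lo=(im[:,:,1]<60)&(im[:,:,2]>90)
for y in range(180,222,2): print(y,''.join('#' if lo[y,x] else '.' for x in range(215,280)))
E
```

```text
clock: 42.2
eef_pos: [599.5, 29.2, 70.6]
eef_rot: [0.279, 3.125, -0.001]
wrist_force: [-3.4, 0.8, 5.8]
opening: 0.45
finger_force: 3.1
clock: 42.82
eef_pos: [613.7, 26.6, 73.2]
eef_rot: [0.279, 3.125, -0.001]
wrist_force: [-0.4, -0.4, 6.1]
opening: 0.452
finger_force: 2.9
clock: 43.32
eef_pos: [623.7, 24.7, 73.1]
eef_rot: [0.279, 3.124, -0.001]
wrist_force: [0.6, -1.2, 7.1]
opening: 0.449
finger_force: 3.2
clock: 43.95
eef_pos: [632.3, 23.1, 72.3]
eef_rot: [-0.279, -3.127, 0.0]
wrist_force: [-5.1, -0.2, 14.9]
opening: 0.448
finger_force: 7.1
clock: 44.95
eef_pos: [631.4, 23.0, 84.7]
eef_rot: [0.279, 3.129, -0.0]
wrist_force: [0.4, -0.1, 0.4]
opening: 0.451
finger_force: 0.0
t44.95 tcp [631.4  23.   84.7] close-dir 1.393 z [ 0. -0. -1.] q6 -1.53 F [ 0.4 -0.1  0.4] op 0.451 ff 0.0
180 ########...##.......#.............###############################
182 ########...........###...........................................
184 ########...........###...........................................
186 ########............##......######...............................
188 ######################....
[... 459 characters left out ...]

202 .............#####################...............................
204 ............######################...............................
206 ..........########################...............................
208 .........#########################...............................
210 ......###########################................................
212 .....###########################.....######.................#....
214 ....###########################.....##########...................
216 ...##########################.......#############................
218 ###############################....#################.............
220 ################################...#######...########............
```

```bash
python3 -m crank '[[-0.1,0,0,0.03,0,0,0],[0.38,0.004,-0.001,0.03,0,0,0],[0.38,0.004,0,0,0,0,-0.17],[0.38,0,0,0,0,0,-0.175],[0.38,0,0,0,0,0,-0.175],[0.38,0,0,0,0,0,-0.175],[0.38,0,0,0,0,0,-0.175],[0.38,0,0,0,0,0,-0.175]]' 20
python3 -m crank '[[0.38,0,0,0,0,0,-0.175],[0.38,0,0,0,0,0,-0.175],[0.38,0,0,0,0,0,-0.175],[0.38,0,0,-0.04,0,0,0],[0.38,0,0,-0.03,0,0,0],[0.38,0,0,-0.01,0,0,0],[0.38,0,0,-0.01,0,0,0],[0.38,0,0,0,0,0,0]]' 20
python3 -m crank '[[-1,0,0,0,0,0,0],[-1,0,0,0,0,0,0],[-1,0,0,0,0,0,0],[-1,0,0,0,0,0,0],[-1,0,0,0,0,0,0]]' 25
python3 -c "
from h import *
st()"
```

```text
clock: 46.0
eef_pos: [639.1, 22.0, 144.3]
eef_rot: [-1.81, -2.567, 0.001]
wrist_force: [0.3, 0.4, 0.2]
opening: 0.689
finger_force: 0.0
clock: 47.0
eef_pos: [639.5, 22.0, 54.8]
eef_rot: [-2.409, -2.016, 0.0]
wrist_force: [0.2, 0.7, -0.3]
opening: 0.688
finger_force: 0.0
clock: 47.62
eef_pos: [639.5, 22.0, 55.0]
eef_rot: [2.409, 2.016, 0.0]
wrist_force: [-0.8, 0.1, 1.6]
opening: 0.297
finger_force: 24.9
t47.62 tcp [639.5  22.   55. ] close-dir -0.177 z [ 0. -0. -1.] q6 0.04 F [-0.8  0.1  1.6] op 0.297 ff 24.9
```

```bash
python3 -m crank '[[-1,0,0,0.02,0,0,0],[-1,0,0,0.05,0,0,0],[-1,0,0,0.06,0,0,0],[-1,-0.01275,0.026,0,0,0,0.169],[-1,-0.01275,0.026,0,0,0,0.169],[-1,-0.01275,0.026,0,0,0,0.169],[-1,-0.01275,0.026,0,0,0,0.169],[-1,-0.01275,0.026,0,0,0,0.169]]' 25
python3 -m crank '[[-1,-0.01275,0.026,0,0,0,0.169],[-1,-0.01275,0.026,0,0,0,0.169],[-1,-0.01275,0.026,0,0,0,0.169],[-1,-0.01275,0.026,0,0,0,0.169],[-1,-0.01275,0.026,0,0,0,0.169],[-1,0,0,0,0,0,0],[-1,0,0,0,0,0,0]]' 25
python3 - <<'E'
from h import *
st();im=r.grab_frame('side');cv2.imwrite('pics/r.png',im[:,:,::-1])
h=cv2.cvtColor(im,cv2.COLOR_RGB2HSV)
C=np.array([514.5,326.8]);ex=np.array([.9985,-.054]);ey=np.array([.054,.9985])
P=lambda x,y,z:[*(C+x*ex+y*ey),z]
for x in(42,-42):
  for z in(130,150,202):print(x,z,proj('side',P(x,-50,z))[0])
v0=int(proj('side',P(0,-50,150))[0][1])
print('cover in slot pred',proj('side',[P(42,76,76),P(-42,76,76),P(42,58,60),P(-42,58,60)]))
for v in(v0,v0-4):print(v,[(x,int(h[v,x,1]),int(h[v,x,2])) for x in range(255,312)])
snap('side','s.png',(215,150,325,290),4)
E
```

```text
clock: 48.62
eef_pos: [575.1, 152.8, 185.7]
eef_rot: [1.362, 2.83, 0.001]
wrist_force: [0.7, 0.5, -2.4]
opening: 0.297
finger_force: 24.9
clock: 49.5
eef_pos: [512.2, 281.7, 185.4]
eef_rot: [0.092, 3.139, -0.0]
wrist_force: [0.2, 0.2, -2.4]
opening: 0.297
finger_force: 24.9
t49.50 tcp [512.2 281.7 185.4] close-dir 1.512 z [ 0.001 -0.    -1.   ] q6 -1.20 F [ 0.2  0.2 -2.4] op 0.297 ff 24.9
42 130 [266.07828058 214.22447358]
42 150 [266.25742304 206.52289578]
42 202 [266.73884526 185.82590034]
-42 130 [302.43073036 216.39150297]
-42 150 [302.94522442 208.64856694]
-42 202 [304.32822706 187.83491349]
cover in slot pred [[260.35185412 264.8904392 ]
 [300.56528646 267.73294087]
 [261.07255923 266.25760134]
 [300.22258728 269.03612132]]
207 [(255, 73, 102), (256, 73, 102), (257, 73, 101), (258, 73, 101), (259, 73, 101), (260, 76, 101), (261, 74, 100), (262, 77, 100), (263, 77, 100), (264, 79, 100), (265, 75, 102), (266, 39, 123), (267, 21, 161), (268, 17, 182), (269, 14, 181), (270, 17, 170), (271, 16, 147), (272, 15, 136), (273, 15, 150), (274, 16, 171), (275, 15, 185), (276, 15, 187), (2
[... 761 characters left out ...]
), (268, 15, 187), (269, 16, 189), (270, 15, 186), (271, 14, 187), (272, 15, 187), (273, 15, 187), (274, 15, 188), (275, 16, 187), (276, 15, 187), (277, 15, 187), (278, 16, 187), (279, 16, 188), (280, 16, 188), (281, 15, 188), (282, 15, 187), (283, 15, 187), (284, 15, 187), (285, 15, 189), (286, 16, 189), (287, 15, 188), (288, 16, 190), (289, 16, 189), (290, 16, 189), (291, 16, 190), (292, 16, 190), (293, 16, 191), (294, 15, 190), (295, 16, 190), (296, 17, 191), (297, 16, 191), (298, 16, 190), (299, 13, 190), (300, 16, 191), (301, 15, 191), (302, 16, 192), (303, 17, 181), (304, 25, 145), (305, 61, 109), (306, 90, 96), (307, 95, 97), (308, 96, 96), (309, 94, 98), (310, 96, 96), (311, 96, 96)]
```

View pics/s.png

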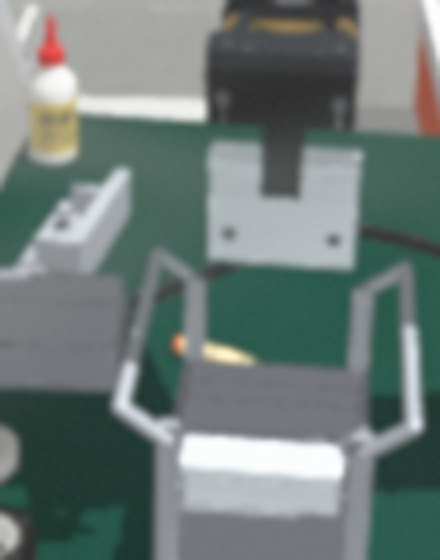

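A sits upright in its slot, lip at about (263,470), well centred. B hangs square and is centred within 2 mm. Inserting B.

```bash
python3 -m crank '[[-1,0.001,0,-0.02,0,0,0],[-1,0,0,-0.03,0,0,0],[-1,0,0,-0.02,0,0,0],[-1,0,0,0,0,0,0]]' 25
python3 -m crank '[[-1,0,0,-0.015,0,0,0],[-1,0,0,-0.015,0,0,0],[-1,0,0,-0.015,0,0,0],[-1,0,0,-0.007,0,0,0],[-1,0,0,0,0,0,0]]' 25
python3 -m crank '[[-1,0,0,-0.003,0,0,0],[-1,0,0,0,0,0,0],[0.1,0,0,0,0,0,0],[0.1,0,0,0,0,0,0],[0.1,0,0,0.05,0,0,0],[-0.3,0,0,0.06,0,0,0],[-0.3,0,0,0,0,0,0]]' 25
python3 - <<'E'
from h import *
st();cv2.imwrite('pics/t.png',r.grab_frame('side')[:,:,::-1])
E
```

```text
clock: 50.1
eef_pos: [512.2, 280.7, 113.2]
eef_rot: [-0.094, -3.136, 0.002]
wrist_force: [0.5, 0.2, -1.7]
opening: 0.294
finger_force: 24.9
clock: 50.72
eef_pos: [512.5, 281.9, 62.0]
eef_rot: [-0.091, -3.139, 0.001]
wrist_force: [-0.3, -0.1, -2.1]
opening: 0.288
finger_force: 24.9
clock: 51.6
eef_pos: [516.8, 283.4, 175.3]
eef_rot: [0.09, 3.128, 0.007]
wrist_force: [0.8, 0.2, 0.6]
opening: 0.404
finger_force: 0.0
t51.60 tcp [516.8 283.4 175.3] close-dir 1.513 z [ 0.012  0.004 -1.   ] q6 -1.20 F [0.8 0.2 0.6] op 0.404 ff 0.0
```

Released. Next the near bail: shut fingers go outside its bar and push it inward past vertical.

```bash
python3 -m crank '[[-1,-0.05,0.025,0,0,0,0],[-1,-0.047,0.025,0.01,0,0,0],[-1,0,0,0,0,0,0],[-1,0,0,-0.04,0,0,0],[-1,0,0,-0.045,0,0,0],[-1,0,0,0,0,0,0]]' 25
python3 -m crank '[[-1,0.01,-0.0005,0,0,0,0],[-1,0.01,-0.0005,0,0,0,0],[-1,0.01,-0.0005,0,0,0,0],[-1,0.008,-0.0005,0,0,0,0],[-1,0.008,-0.0005,0,0,0,0],[-1,0.004,0,0,0,0,0],[-1,0,0,0,0,0,0],[-1,0,0,0,0,0,0]]' 25
python3 - <<'E'
from h import *
st();im=r.grab_frame('top');cv2.imwrite('pics/u.png',im[:,:,::-1])
g=cv2.cvtColor(im,cv2.COLOR_RGB2GRAY)
C=np.array([514.5,326.8]);ex=np.array([.9985,-.054]);ey=np.array([.054,.9985])
X=np.arange(-90,91,2)
for z,y in((98,60),(98,-70),(116,70),(116,-70),(98,20)):
    uv=proj('top',np.array([[*(C+x*ex+y*ey),z] for x in X])).astype(np.float32)
    print(z,y,list(zip(X.tolist(),cv2.remap(g,uv[None,:,0],uv[None,:,1],cv2.INTER_LINEAR)[0].tolist())))
E
```

```text
clock: 52.4
eef_pos: [413.7, 330.1, 91.1]
eef_rot: [-0.091, -3.132, 0.007]
wrist_force: [0.3, -0.2, 0.6]
opening: 0.006
finger_force: 0.0
clock: 53.4
eef_pos: [451.5, 330.2, 99.0]
eef_rot: [-0.084, -3.121, 0.005]
wrist_force: [1.8, -0.1, -0.0]
opening: 0.007
finger_force: 0.4
t53.40 tcp [451.5 330.2  99. ] close-dir 1.517 z [-0.02  -0.003 -1.   ] q6 -1.09 F [ 1.8 -0.1 -0. ] op 0.007 ff 0.4
98 60 [(-90, 48), (-88, 45), (-86, 41), (-84, 36), (-82, 33), (-80, 30), (-78, 28), (-76, 26), (-74, 25), (-72, 24), (-70, 24), (-68, 24), (-66, 24), (-64, 24), (-62, 23), (-60, 25), (-58, 25), (-56, 24), (-54, 23), (-52, 24), (-50, 24), (-48, 24), (-46, 23), (-44, 24), (-42, 22), (-40, 23), (-38, 24), (-36, 25), (-34, 28), (-32, 32), (-30, 39), (-28, 62), (-26, 95), (-24, 121), (-22, 142), (-20, 155), (-18, 162), (-16, 164), (-14, 164), (-12, 165), (-10, 166), (-8, 168), (-6, 171), (-4, 173), (-2, 175), (0, 178), (2, 180), (4, 181), (6, 179), (8, 173), (10, 168), (12, 166), (14, 167), (16, 167), (18, 166), (20, 167), (22, 166), (24, 165), (26, 164), (28, 164), (30, 166), (32, 175), (34, 200), (36,
[... 3482 characters left out ...]
 16), (-44, 17), (-42, 17), (-40, 16), (-38, 17), (-36, 17), (-34, 22), (-32, 32), (-30, 41), (-28, 51), (-26, 59), (-24, 61), (-22, 62), (-20, 62), (-18, 63), (-16, 63), (-14, 63), (-12, 63), (-10, 62), (-8, 61), (-6, 62), (-4, 62), (-2, 62), (0, 61), (2, 61), (4, 62), (6, 61), (8, 60), (10, 61), (12, 62), (14, 61), (16, 61), (18, 60), (20, 60), (22, 61), (24, 62), (26, 60), (28, 61), (30, 61), (32, 61), (34, 61), (36, 60), (38, 60), (40, 61), (42, 61), (44, 60), (46, 62), (48, 67), (50, 75), (52, 76), (54, 61), (56, 38), (58, 27), (60, 26), (62, 25), (64, 26), (66, 28), (68, 36), (70, 57), (72, 88), (74, 104), (76, 102), (78, 83), (80, 57), (82, 35), (84, 27), (86, 26), (88, 26), (90, 25)]
```

```bash
python3 -m crank '[[-1,0,0,0,0,0,0],[-1,0,0,0,0,0,0],[-1,0,0,0,0,0,0],[-1,0,0,0,0,0,0]]' 25
python3 - <<'E'
from h import *
st();s=r.sense();print(np.round(s['joint_pos'],2),np.round(s['qvel'],2),np.round(s['joint_efforts'],1))
E
```

```text
clock: 53.95
eef_pos: [466.5, 329.1, 94.3]
eef_rot: [-0.093, -3.14, 0.0]
wrist_force: [0.7, -0.7, -0.2]
opening: 0.007
finger_force: 0.0
t53.95 tcp [466.5 329.1  94.3] close-dir 1.512 z [-0. -0. -1.] q6 -1.09 F [ 0.7 -0.7 -0.2] op 0.007 ff 0.0
[ 0.42  0.63  1.68 -0.    0.83 -1.09] [ 0.   -0.    0.01  0.   -0.   -0.  ] [ -0.  -42.8 -11.8   0.    0.1  -0. ]
```

```bash
python3 -m crank '[[-1,0,0,0.04,0,0,0],[-1,0,0,0.045,0,0,0],[-1,0.05,-0.003,0,0,0,0],[-1,0.05,-0.003,0,0,0,0],[-1,0.05,-0.002,0,0,0,0],[-1,0,0,0,0,0,0],[-1,0,0,-0.04,0,0,0],[-1,0,0,-0.04,0,0,0]]' 25
python3 -m crank '[[-1,0,0,0,0,0,0],[-1,0,0,0,0,0,0],[-1,-0.01,0.0005,0,0,0,0],[-1,-0.01,0.0005,0,0,0,0],[-1,-0.01,0.0005,0,0,0,0],[-1,-0.01,0.0005,0,0,0,0],[-1,-0.012,0.0005,0,0,0,0],[-1,0,0,0,0,0,0]]' 25
python3 -m crank '[[-1,0,0,0,0,0,0],[-1,0,0,0,0,0,0],[-1,0,0,0,0,0,0],[-1,0,0,0.04,0,0,0],[-1,0,0,0.06,0,0,0],[-1,0.03,-0.05,0,0,0,0],[-1,0.03,-0.05,0,0,0,0],[-1,0,0,0,0,0,0]]' 25
python3 - <<'E'
from h import *
st();snap('top','v.png',(105,118,275,268),4);
E
```

```text
clock: 54.95
eef_pos: [615.1, 321.4, 98.9]
eef_rot: [-0.091, -3.14, -0.0]
wrist_force: [0.1, -0.1, -0.5]
opening: 0.003
finger_force: 0.0
clock: 55.95
eef_pos: [561.2, 324.0, 99.2]
eef_rot: [-0.089, -3.137, 0.002]
wrist_force: [-0.1, -0.6, -0.6]
opening: 0.006
finger_force: 0.0
clock: 56.95
eef_pos: [626.7, 219.9, 199.9]
eef_rot: [0.1, 3.138, -0.001]
wrist_force: [0.0, 0.8, -0.4]
opening: 0.008
finger_force: 0.0
t56.95 tcp [626.7 219.9 199.9] close-dir 1.507 z [ 0.002 -0.001 -1.   ] q6 -1.34 F [ 0.   0.8 -0.4] op 0.008 ff 0.0
```

View pics/v.png

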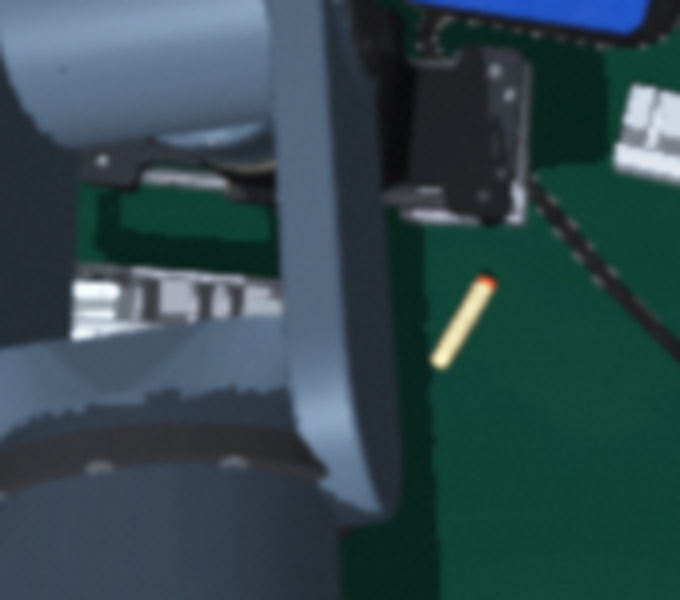

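I miscounted: that was my 15th picture, one over the 14 allowed, so I'll view no more. The arm hides most of the crate there; the tray is at (460,130). I'll check the bails numerically in the side view.

Run:
```python
from h import *
C=np.array([514.5,326.8]);ex=np.array([.9985,-.054]);ey=np.array([.054,.9985])
P=lambda x,y,z:[*(C+x*ex+y*ey),z]
now=r.grab_frame('side');cv2.imwrite('pics/x.png',now[:,:,::-1])
old=cv2.cvtColor(cv2.imread('pics/q2.png'),cv2.COLOR_BGR2GRAY);ini=cv2.cvtColor(cv2.resize(cv2.imread('pics/b.png'),(512,384),interpolation=cv2.INTER_AREA),cv2.COLOR_BGR2GRAY)
g=cv2.cvtColor(now,cv2.COLOR_RGB2GRAY)
def prof(im,a,b):
    uv=proj('side',[np.array(a)+(np.array(b)-a)*k/9 for k in range(10)]).astype(np.float32)
    return cv2.remap(im,uv[None,:,0],uv[None,:,1],cv2.INTER_LINEAR)[0].tolist()
for s,n in((-1,'near'),(1,'far')):
    for nm,(x,z) in(('in',(20,98)),('out',(74,116))):
        a,b=P(s*x,-60,z),P(s*x,84,z)
        print(n,nm,'ini',prof(ini,a,b),'out-pic',prof(old,a,b),'now',prof(g,a,b))
```

```text
near in ini [203, 211, 217, 217, 206, 202, 206, 206, 204, 206] out-pic [77, 76, 53, 52, 81, 123, 140, 133, 118, 195] now [119, 121, 186, 206, 205, 208, 211, 208, 206, 208]
near out ini [51, 51, 69, 170, 216, 174, 118, 76, 76, 76] out-pic [200, 202, 196, 195, 196, 202, 204, 202, 200, 212] now [74, 73, 73, 74, 74, 74, 75, 54, 51, 50]
far in ini [195, 206, 199, 207, 215, 209, 207, 206, 206, 222] out-pic [78, 78, 55, 52, 146, 123, 132, 154, 119, 226] now [119, 123, 148, 213, 210, 215, 212, 207, 210, 224]
far out ini [87, 86, 76, 76, 79, 78, 79, 79, 87, 73] out-pic [196, 198, 200, 202, 203, 207, 208, 211, 212, 215] now [86, 86, 75, 76, 79, 79, 79, 78, 69, 50]
```

Both bails are in and the tray's edges are where they were. Before reaching for the tray I'll check the gripper body against the cabinet on the left.

Run:
```python
from h import *
print(w('top',[(176,137),(183,120),(155,131),(120,125)],0).round(0));print(w('top',[(176,137),(183,120)],110).round(0))
print(w('side',[(213,220),(200,237),(180,290),(160,330)],0).round(0))
# body corners in images
B=[[658+sx*38,172+sy*95,z] for z in(108,) for sx in(-1,1) for sy in(-1,1)]
print(proj('top',B).round(0).tolist(),proj('side',B).round(0).tolist())
```

```text
[[701. 294.   0.]
 [745. 277.   0.]
 [715. 349.   0.]
 [728. 440.   0.]]
[[680. 269. 110.]
 [719. 255. 110.]]
[[712.  75.   0.]
 [733. 173.   0.]
 [736. 398.   0.]
 [748. 520.   0.]]
[[260.0, 166.0], [176.0, 163.0], [261.0, 132.0], [177.0, 130.0]] [[244.0, 187.0], [238.0, 220.0], [217.0, 187.0], [206.0, 219.0]]
```

Clearance is about 10 mm, so I'll grip the carrying bar 10 mm toward the robot for extra room, with firm force, watching forces on the way down.

```bash
python3 -m crank '[[-0.17,0.011,-0.024,0,0,0,0.07],[-0.17,0.0105,-0.024,0,0,0,0],[-0.17,0,0,-0.05,0,0,0],[-0.17,0,0,-0.03,0,0,0],[-0.17,0,0,0,0,0,0]]' 40
python3 -m crank '[[-0.17,0,0,-0.03,0,0,0],[-0.17,0,0,-0.025,0,0,0],[-0.17,0,0,0,0,0,0]]' 40
python3 -m crank '[[-0.17,0,0,-0.015,0,0,0],[-0.17,0,0,-0.012,0,0,0],[-0.17,0,0,0,0,0,0]]' 40
python3 -m crank '[[-1,0,0,0,0,0,0],[-1,0,0,0,0,0,0],[-1,0,0,0,0,0,0],[-1,0,0,0,0,0,0]]' 40
python3 -c "
from h import *
st()"
```

```text
clock: 57.68
eef_pos: [642.3, 177.2, 116.7]
eef_rot: [0.022, -3.134, 0.001]
wrist_force: [-0.3, 0.5, 0.6]
opening: 0.401
finger_force: 0.0
clock: 58.05
eef_pos: [644.4, 177.0, 64.4]
eef_rot: [0.021, -3.139, 0.0]
wrist_force: [-0.1, -0.8, 0.0]
opening: 0.415
finger_force: 0.0
clock: 58.42
eef_pos: [644.6, 176.0, 36.9]
eef_rot: [0.019, -3.14, 0.0]
wrist_force: [-0.1, 0.4, -0.6]
opening: 0.414
finger_force: 0.0
clock: 58.92
eef_pos: [645.7, 176.0, 38.1]
eef_rot: [-0.019, 3.141, 0.0]
wrist_force: [0.4, -0.2, 0.2]
opening: 0.11
finger_force: 40.0
t58.92 tcp [645.7 176.   38.1] close-dir 1.583 z [ 0.001  0.    -1.   ] q6 -1.48 F [ 0.4 -0.2  0.2] op 0.110 ff 40.0
```

```bash
python3 -m crank '[[-1,0,0,0.02,0,0,0],[-1,0,0,0.05,0,0,0],[-1,0,0,0.06,0,0,0],[-1,-0.02,0.02,0.01,0,0,0],[-1,-0.03,0.03,0,0,0,-0.02],[-1,-0.03,0.03,0,0,0,-0.02],[-1,-0.03,0.03,0,0,0,-0.025],[-1,-0.02,0.025,0,0,0,0]]' 40
python3 -m crank '[[-1,-0.0138,0.0165,0,0,0,0],[-1,0,0,0,0,0,0],[-1,0,0,0,0,0,0],[-1,0,0,0,0,0,0]]' 40
python3 - <<'E'
from h import *
st();im=r.grab_frame('top');cv2.imwrite('pics/y.png',im[:,:,::-1]);s=r.grab_frame('side');cv2.imwrite('pics/z.png',s[:,:,::-1])
C=np.array([514.5,326.8]);ex=np.array([.9985,-.054]);ey=np.array([.054,.9985])
P=lambda x,y,z:[*(C+x*ex+y*ey),z]
# predicted tray near(+y) face if centred: corners bottom z=140, top 170
u=r.sense()['eef_pos'][2]-38
print('pred',proj('side',[P(50,38,u),P(-50,38,u),P(50,38,u+30),P(-50,38,u+30)]).round(1).tolist())
g=cv2.cvtColor(s,cv2.COLOR_RGB2GRAY);v=int(proj('side',P(0,38,u+15))[0][1])
h=cv2.cvtColor(s,cv2.COLOR_RGB2HSV)
print(v,[(x,int(h[v,x,1]),int(h[v,x,2])) for x in range(248,320,1)])
c=int(proj('side',P(0,38,u))[0][0]);print('col',c,[(y,int(g[y,c])) for y in range(200,260,2)])
E
```

```text
clock: 59.92
eef_pos: [511.3, 312.1, 177.0]
eef_rot: [-0.081, -3.136, 0.002]
wrist_force: [0.7, 0.3, -2.7]
opening: 0.113
finger_force: 40.0
clock: 60.42
eef_pos: [502.5, 326.6, 177.7]
eef_rot: [0.085, 3.14, -0.0]
wrist_force: [-0.2, -0.7, -2.8]
opening: 0.114
finger_force: 40.0
t60.42 tcp [502.5 326.6 177.7] close-dir 1.517 z [ 0. -0. -1.] q6 -1.13 F [-0.2 -0.7 -2.8] op 0.114 ff 40.0
pred [[258.8, 229.2], [306.3, 232.2], [259.0, 216.7], [307.2, 219.6]]
224 [(248, 26, 80), (249, 16, 78), (250, 14, 75), (251, 11, 72), (252, 11, 70), (253, 22, 69), (254, 36, 71), (255, 52, 73), (256, 61, 80), (257, 45, 91), (258, 27, 104), (259, 22, 116), (260, 17, 119), (261, 15, 120), (262, 16, 124), (263, 16, 125), (264, 16, 125), (265, 14, 125), (266, 14, 125), (267, 16, 125), (268, 18, 126), (269, 14, 124), (270, 14, 124), (271, 16, 125), (272, 14, 126), (273, 16, 124), (274, 16, 125), (275, 14, 125), (276, 16, 125), (277, 16, 125), (278, 16, 124), (279, 18, 126), (280, 16, 124), (281, 18, 126), (282, 14, 125), (283, 16, 125), (284, 16, 126), (285, 16, 126), (286, 16, 125), (287, 14, 124), (288, 1
[... 171 characters left out ...]
99, 16, 126), (300, 16, 126), (301, 16, 125), (302, 16, 125), (303, 14, 125), (304, 14, 126), (305, 14, 131), (306, 16, 140), (307, 17, 135), (308, 38, 114), (309, 95, 94), (310, 130, 88), (311, 133, 90), (312, 135, 89), (313, 133, 90), (314, 132, 89), (315, 129, 89), (316, 130, 90), (317, 132, 89), (318, 127, 90), (319, 130, 90)]
col 282 [(200, 120), (202, 119), (204, 116), (206, 119), (208, 120), (210, 118), (212, 120), (214, 119), (216, 118), (218, 118), (220, 119), (222, 119), (224, 119), (226, 119), (228, 119), (230, 112), (232, 86), (234, 111), (236, 167), (238, 172), (240, 180), (242, 194), (244, 192), (246, 190), (248, 191), (250, 156), (252, 120), (254, 120), (256, 119), (258, 119)]
```

The tray is centred along x to within a pixel. Lowering it onto the bars.

```bash
python3 -m crank '[[-1,0,0,-0.015,0,0,0],[-1,0,0,-0.012,0,0,0],[-1,0,0,-0.006,0,0,0],[-1,0,0,0,0,0,0],[-1,0,0,0,0,0,0]]' 40
python3 -m crank '[[-1,0,0,-0.003,0,0,0],[-1,0,0,0,0,0,0]]' 40
python3 -m crank '[[-1,0,0,-0.002,0,0,0],[-1,0,0,0,0,0,0]]' 40
```

```text
clock: 61.15
eef_pos: [501.9, 327.7, 144.9]
eef_rot: [0.083, 3.14, 0.0]
wrist_force: [0.7, -0.6, -2.9]
opening: 0.11
finger_force: 40.0
clock: 61.4
eef_pos: [501.5, 327.5, 141.8]
eef_rot: [-0.083, -3.14, 0.0]
wrist_force: [0.4, 0.1, -2.8]
opening: 0.111
finger_force: 40.0
clock: 61.65
eef_pos: [501.8, 327.6, 140.1]
eef_rot: [0.083, 3.14, 0.0]
wrist_force: [-0.9, 0.5, -0.1]
opening: 0.112
finger_force: 40.0
```

Contact on the bars: the weight is gone from the wrist at z=140. Releasing, rising and checking numerically.

```bash
python3 -m crank '[[-0.4,0,0,0,0,0,0],[-0.4,0,0,0,0,0,0],[-0.4,0,0,0,0,0,0],[-0.4,0,0,0.02,0,0,0],[-0.4,0,0,0.05,0,0,0],[-0.4,0,0,0.05,0,0,0],[-0.4,0,-0.05,0.02,0,0,0],[-0.4,0,-0.06,0,0,0,0]]' 40
python3 -m crank '[[-0.4,-0.02,-0.06,0,0,0,0],[-0.4,-0.02,-0.06,0,0,0,0],[-0.4,-0.02,-0.06,0,0,0,0],[-0.4,-0.02,-0.06,0,0,0,0],[-0.4,0,-0.06,0,0,0,0],[-0.4,0,0,0,0,0,0],[-0.4,0,0,0,0,0,0]]' 40
python3 - <<'E'
from h import *
st();s=r.grab_frame('side');t=r.grab_frame('top');cv2.imwrite('pics/fs.png',s[:,:,::-1]);cv2.imwrite('pics/ft.png',t[:,:,::-1])
C=np.array([514.5,326.8]);ex=np.array([.9985,-.054]);ey=np.array([.054,.9985])
P=lambda x,y,z:[*(C+x*ex+y*ey),z]
def prof(im,n,a,b,k=21):
    uv=proj(n,[np.array(a)+(np.array(b)-a)*i/(k-1) for i in range(k)]).astype(np.float32)
    return cv2.remap(cv2.cvtColor(im,cv2.COLOR_RGB2GRAY),uv[None,:,0],uv[None,:,1],cv2.INTER_LINEAR)[0].tolist()
print('tray x at z132, y=+20, x -60..60/3',prof(t,'top',P(-60,20,132),P(60,20,132),41))
print('tray x at z132, y=-20',prof(t,'top',P(-60,-20,132),P(60,-20,132),41))
print('tray y at z132, x=30, y -60..60/3',prof(t,'top',P(30,-60,132),P(30,60,132),41))
print('tray y at z132, x=-30',prof(t,'top',P(-30,-60,132),P(-30,60,132),41))
for q in(-1,1):print('bar',q,prof(s,'side',P(q*20,45,98),P(q*20,84,98),8))
print('side face, x -60..60 z117',prof(s,'side',P(-60,38,117),P(60,38,117),41))
E
```

```text
clock: 62.65
eef_pos: [503.1, 217.5, 282.3]
eef_rot: [0.078, 3.134, 0.002]
wrist_force: [1.0, -1.0, -0.5]
opening: 0.293
finger_force: 0.0
clock: 63.52
eef_pos: [422.3, -79.4, 279.7]
eef_rot: [-0.085, -3.14, -0.001]
wrist_force: [0.3, 0.3, 0.9]
opening: 0.302
finger_force: 0.0
t63.52 tcp [422.3 -79.4 279.7] close-dir 1.517 z [-0.     0.001 -1.   ] q6 -1.96 F [0.3 0.3 0.9] op 0.302 ff 0.0
tray x at z132, y=+20, x -60..60/3 [54, 54, 57, 95, 169, 141, 95, 96, 98, 121, 170, 180, 178, 178, 177, 177, 177, 177, 178, 177, 177, 178, 177, 176, 176, 170, 168, 171, 174, 175, 174, 175, 176, 176, 173, 163, 150, 128, 56, 28, 27]
tray x at z132, y=-20 [54, 55, 55, 74, 137, 124, 92, 98, 99, 112, 158, 184, 186, 184, 183, 184, 184, 183, 183, 184, 184, 183, 183, 182, 182, 181, 182, 182, 182, 182, 182, 181, 181, 180, 179, 173, 173, 135, 56, 28, 28]
tray y at z132, x=30, y -60..60/3 [180, 181, 180, 175, 147, 91, 82, 140, 174, 180, 182, 182, 183, 182, 178, 151, 86, 65, 69, 78, 78, 112, 163, 174, 163, 170, 177, 168, 119, 70, 92, 151, 168, 172, 175, 175, 174, 156, 95, 55, 51]
tray y at z132, x=-30 [253, 253, 248, 209, 167, 97, 90, 144, 158, 142, 143, 148, 153, 157, 161, 146, 92, 65, 65, 72, 80, 109, 167, 179, 165, 167, 171, 167, 133, 78, 81, 153, 223, 250, 252, 252, 251, 245, 185, 74, 52]
bar -1 [211, 208, 206, 207, 206, 204, 205, 207]
bar 1 [209, 207, 207, 209, 208, 208, 212, 222]
side face, x -60..60 z117 [50, 52, 80, 124, 129, 115, 115, 118, 118, 118, 117, 118, 118, 118, 118, 118, 118, 119, 117, 118, 119, 117, 118, 118, 117, 117, 117, 117, 117, 118, 118, 117, 119, 118, 117, 113, 110, 93, 62, 50, 50]
```

The tray is centred and square, both bars are in, and both lips show at their slots. Handing in.

```bash
python3 -c "
from station import r
print(r.hand_in())"
```

```text
the job is handed in; nothing more can be done
None
```

I handed the job in at about 64 s. Both covers present stand upright in the outer slots, both bail arms are in, and the tray sits centred and square on the bars. The first cover fell back flat once and had to be tipped up again. I also viewed 15 pictures, one over the limit of 14. The hand-in returned no verdict.

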